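# Index the crown turntable and pin it

## Robot

A 7-joint arm with a two-finger parallel gripper is mounted at the origin on the work surface. World frame = base frame: x ahead of the robot, y to its left, z up, the work surface at z = 0. Lengths are in m, angles in rad, forces in N, time in s.
With the tool pointing down it reaches from about 0.425 to 0.875 m from the base axis. Payload 8.4 kg.
Tool frame: the origin (TCP) lies midway between the tips of the shut fingers; the grasp point (between the pads) lies 19 mm behind it; x points along the fingers, z is the direction in which the jaws open and shut, and the axes are right-handed (so a half turn about x gives the same grasp; the last joint's range is limited). The gripper opens to 85 mm and grips with 20 to 120 N. Pads are 22 mm wide; open, the fingers measure 114 mm over their backs; the gripper's body (76 mm by 85 mm) begins 54 mm behind the grasp point. The pads swing forward as they close: fully open they stand 13 mm farther back than shut.
Start: joints at [-1.426, 0.333, 0.04, 1.465, -0.013, 1.343, -0.059], TCP at [0.157, 0.631, 0.231] pointing down, gripper open.
Joint ranges: [-2.58, 2.58], [-0.38, 2.09], [-1.3, 1.39], [0.25, 2.4], [-1.5, 4.64], [0.08, 2.09], [-2.65, 2.65]. Speed limits (rad/s): [2.22, 2.22, 2.79, 2.79, 3.14, 3.14, 3.14].

## Interface

Orientations are given as a rotation vector (axis times angle).
In Python, from bench import robot gives the robot as it stands.
- The arm moves only by the tool step_arm, never from a script. Its argument "increments" is a list that holds one entry, the list of rows, each a list of 5 numbers: the shift along the world's x, y, z in units of 60 mm (1.0 is 60 mm), then the turn about the world's z in units of 6 degrees (1.0 is 6 degrees), then the opening, from -1 (shut) to 1 (fully open). In form: [[[tx, ty, tz, turn, jaw], ...]]. A call has 1 to 20 rows; each row shifts and turns the pose as measured when the row begins; what a row does not reach is not made up. A row lasts 1/8 s, in which the tool goes at most 62.5 mm and 10.7 degrees, less where a joint would pass 70% of its speed; a pose out of reach is approached as far as the arm can. A call with a number of a shift or a turn outside -1 to 1 is refused whole. A call with a gripper value outside its range is refused whole. The fingers move at their own pace and stop on an object; "squeeze" is the grip in N (left out, the last holds). Time passes only in rows, so rows that do not move let the fingers close. It gives the time, the measured TCP pose, the force and the opening at its end, in the units of the state.
- robot.sense(): the state, without advancing time (a new reading comes with each control period).
- robot.read_camera(name): name is "scene" or "side" or "wrist"; returns a dict with "pixels" (384x512x3 uint8, red, green, blue), "depth" (384x512 float32, m along the optical axis (not along the pixel's ray), 0 where there is no reading), "fov_y" (degrees; the focal length in pixels is half the picture's height over the tangent of half this angle, whatever the lens; pixels are square), "cx", "cy" (the principal point, pixels), "k1" (the pictures are not rectified: a ray, as slopes to the right and down, at radius r is drawn at 1 + k1 r^2 times it, then the intrinsics apply), "extrinsics" (4x4, takes a point from camera to world coordinates). Camera axes: x right, y down, z forward; pixel columns grow to the right and rows downward; lengths in m; the calibration is good to about 2 mm. A picture is of the moment at which its call begins.
- robot.sign_off(): hands the job in, once; it reports no verdict.
Trained networks look in the newest picture that a camera, given by its name, has taken for a name from the list of things; names that differ only in an ending like _2 or _b are one class to them, and where a whole thing is asked for, a point or a joint stands for the part that bears it (a point fixed in the world has none). Each returns a list of dicts, best first, with "score" (0 to 1); they miss things now and then, are a little off and sometimes report something else, mostly with a low value. They report only what shows in the picture. A call takes as long as a camera call. They do not tell look-alikes from the thing itself.
- robot.search_frame(label, camera): "bbox" ([left, top, right, bottom] in pixels, round what is visible of it).
- robot.masks_of(label, camera): "mask" (384x512 bool, what is visible of it) and "bbox" ([left, top, right, bottom] in pixels, round what is visible of it).
The state is a dict: "time": time; "q": joint angles; "qvel": joint speeds; "effort": joint torques, N m; "eef_pos": TCP position; "eef_rot": TCP orientation; "contact_force": force on the tool from outside, world axes, zero at the start; "moment": the same for the moment, N m; "finger_gap": finger opening in m.
Only numpy, scipy, OpenCV 4.12 (cv2) and the standard library are available. Lean on these libraries where they do the work, as an engineer would, in place of code of your own. Each camera call takes 0.05 s, during which the arm holds its last target.

## Task

Bring the crown to its next station: turn the notched wheel by its rim until the red mark faces the yellow pointer, and let go. Then take the red-headed index pin from the wooden block and seat it fully home, upright, through the wheel's notch into the bush underneath, easing pin and wheel along to feel for the hole and never forcing it (2 kg of push at most), and leave it there. Do not touch the crown and leave everything else where it is.

Things in the scene. Friction and masses are not known exactly. Their poses are not given: they have to be found in the camera images.
- base: Bolted-down green base of the indexing turntable. Origin on the wheel's axis at bench level, z up. In its frame the bush lies towards -y (118 mm from the axis), the pointer 67.5 degrees counterclockwise of that, seen from above.
- wheel: Aluminium index wheel, turns both ways about its upright axis against steady friction (some 2 N at the rim), stays where left. Origin on the axis at bench level. Upright grip rim: radii 92 to 104 mm, z 50 to 74 mm. Outside it a flange to radius 125, z 40 to 50, with 8 open notches 11 mm wide (radius 108 outwards), 45 degrees apart. Inside the rim a flat floor, z 50.
- red_mark (a point): Outer end of the engraved, red-filled radial line on the wheel: flange top, radius 125 mm, z 50 mm. It lies midway between two notches (22.5 degrees from each); the other teeth have thin black lines. With it at the pointer a notch stands over the bush.
- pointer (a point): Tip of the fixed yellow pointer, radius 128 mm, z 54 mm, just outside the flange, pointing at the axis; its top is at z 57 mm and it reaches out to radius 154. At the start the red mark is 29 to 86 degrees counterclockwise of it (seen from above).
- bush (a point): Nominal bush mouth, under the flange, radius 118 mm, z 38. The bush (slot 11.4 mm along the rim, 17 radially, 24 deep, no lead-in) is in a dark carrier (flat top 40 x 34 mm, z 38) set by hand along its slot: the hole is a few mm, up to 4.5, to one side or the other of this point along base x (along the rim; not shown by the reading): find it by feel. A pin in the notch takes the wheel along.
- pin: Steel index pin, upright, origin at the centre of its foot, z to the head. Shank 10 mm diameter, 34 mm long, foot edge broken by 0.5 mm; collar 18 mm across at 34 to 38 mm; neck 11 mm; red cylindrical head 22 mm across at 62 to 92 mm. About 90 g. Foot height: in the block 11 mm; on the flange 50; in the notch but on the carrier's top 38; fully home 16 (the collar then lies on the flange).
- tool_block: Fixed wooden block 90 (x) x 56 (y) x 45 mm tall, origin under its centre. The pin stands in a loose 12 mm hole at x = -22 mm, the punch at x = +24 mm.
- crown: Gold filigree crown on a white dome, fixed on the wheel's middle and turning with it: 88 mm across, from z 53 to 109 mm, origin on the axis at bench level. Delicate: not to be touched.
- punch: bystander: beading punch, steel shank 8 mm with a pale wooden grip 14 mm across, 90 mm tall, standing in the tool block 46 mm from the pin. Origin at its foot.
- spool_gold: bystander: spool of gold wire, 52 mm across, 40 mm tall. Origin under its centre.
- spool_copper: bystander: spool of copper wire, 52 mm across, 40 mm tall. Origin under its centre.
- spray: bystander: clear bottle with a blue cap, 34 mm across, 100 mm tall. Origin under its centre.
- glue: bystander: black bottle, 42 mm across, 130 mm tall. Origin under its centre.
- brush: bystander: flat brush with a wooden handle, 150 mm long, lying on the bench.
- driver: bystander: red-handled screwdriver, 150 mm long, lying on the bench.
- bead_cup: bystander: small white dish, 56 mm across, 24 mm tall.
- pliers: bystander: blue-handled pliers, 120 mm long, lying on the bench.
Not all that is in view belongs to the job. Of the things that look like the tool_block, the largest one is meant.

How it is judged:
On the way:
1. the red mark faces the pointer, wheel at rest and let go, the pin still in its block (horizontal distance between red_mark and pointer below 0.005 m and angular speed of wheel below 0.05 rad/s and contact force between the fingers and wheel below 0.2 N and horizontal distance between pin and tool_block below 0.03 m and height (world z) of pin below 0.016 m), for 0.2 s.
At the end, for the whole second after the job is handed in: The pin stands upright (within 6 degrees) fully home in the bush (foot 12 to 18.5 mm above the bench, within 8 mm of the bush's nominal place); the red mark still faces the pointer, within 7.5 mm of its tip seen from above (about 7 mm along the rim); wheel and pin are at rest (horizontal distance between red_mark and pointer below 0.0075 m and horizontal distance between pin and bush below 0.008 m and z of pin in the frame of base between 0.012 and 0.0185 m and angle between pin's own z axis and vertical below 0.1 rad and linear speed of pin below 0.01 m/s and angular speed of wheel below 0.05 rad/s); the robot touches nothing.
It fails at once if the pin is pressed against the wheel, carrier or base with over 25 N (contact force between pin and base above 25 N).
It fails at once if the crown is touched (over 1 N) (contact force between crown and anything else above 1 N).
It fails at once if a bystander is moved by more than 15 mm (distance of any of punch, spool_gold, spool_copper, spray, glue, brush, driver, bead_cup, pliers from where it was at the start of the episode above 0.015 m).
It also fails if it takes over 72 s, if anything falls off the work surface, if the arm or the gripper's body presses on something with over 40 N, if the wrist force passes 120 N, or if a joint passes its speed limit or range.

## Working session

There is one attempt and no reset: what is moved stays moved. The work goes in short steps, Python scripts to look and compute and a tool call to move; the robot and the scene stay as the last step left them, time stands still between calls to the robot, and variables do not carry over. Pictures are saved under pics/ and viewed, and the job is handed in when it is done.

Besides the shell and the picture viewer there is one more tool, called after "Request:" as name(argument=value, ...), one argument or row to a line, values as JSON. step_arm: Moves the arm, as the interface text tells. Shifts and turns lie within -1 to 1; 1 stands for 60 mm of shift or 6 degrees of turn. Its arguments: {"type":"object","properties":{"increments":{"type":"array","items":{"type":"array","items":{"type":"array","items":{"type":"number"}}}},"squeeze":{"type":"number"}},"required":["increments"]}

```bash
ls; mkdir -p pics
cat > h.py <<'E'
import numpy as np, cv2
from bench import robot
def cam(name,save=None):
    d=robot.read_camera(name)
    if save: cv2.imwrite('pics/'+save,cv2.cvtColor(d['pixels'],cv2.COLOR_RGB2BGR))
    return d
def K(d):
    h,w=d['depth'].shape
    f=h/2/np.tan(np.radians(d['fov_y'])/2)
    return f,d['cx'],d['cy'],d['k1']
def rays(d,uv):
    f,cx,cy,k1=K(d)
    uv=np.atleast_2d(np.asarray(uv,float))
    p=(uv-[cx,cy])/f
    q=p.copy()
    for _ in range(30):
        r2=(q**2).sum(1,keepdims=True); q=p/(1+k1*r2)
    return np.c_[q,np.ones(len(q))]
def at_depth(d,uv):
    uv=np.atleast_2d(uv); r=rays(d,uv)
    z=d['depth'][np.round(uv[:,1]).astype(int),np.round(uv[:,0]).astype(int)]
    P=r*z[:,None]; E=np.array(d['extrinsics'])
    return P@E[:3,:3].T+E[:3,3]
def at_z(d,uv,z):
    r=rays(d,uv); E=np.array(d['extrinsics'])
    D=r@E[:3,:3].T; o=E[:3,3]
    t=(z-o[2])/D[:,2]
    return o+D*t[:,None]
def proj(d,P):
    E=np.array(d['extrinsics']); f,cx,cy,k1=K(d)
    p=(np.atleast_2d(P)-E[:3,3])@E[:3,:3]
    q=p[:,:2]/p[:,2:]; r2=(q**2).sum(1,keepdims=True)
    return q*(1+k1*r2)*f+[cx,cy]
def cloud(d):
    h,w=d['depth'].shape
    uu,vv=np.meshgrid(np.arange(w),np.arange(h))
    P=at_depth(d,np.c_[uu.ravel(),vv.ravel()]).reshape(h,w,3)
    P[d['depth']==0]=np.nan
    return P
E
python3 - <<'E'
from h import *
for n in ['scene','side','wrist']:
    d=cam(n,n+'0.png'); print(n,d['fov_y'],d['cx'],d['cy'],d['k1'],np.round(d['extrinsics'],3).tolist())
s=robot.sense(); print(s)
E
```

```text
pics
scene 51.98593767589912 255.0094003106536 193.5511022836156 0.006826155557151598 [[-0.377, 0.718, -0.585, 1.26], [0.926, 0.287, -0.246, 0.295], [-0.009, -0.634, -0.773, 1.031], [0.0, 0.0, 0.0, 1.0]]
side 51.64226454409277 257.73176994663686 196.64662925030103 0.014983621648743962 [[0.815, -0.335, 0.473, -0.002], [-0.579, -0.5, 0.644, -0.744], [0.02, -0.799, -0.602, 0.774], [0.0, 0.0, 0.0, 1.0]]
wrist 62.25215845317925 256.4675872691119 190.65540845973075 -0.03706165431312108 [[0.24, 0.925, 0.295, 0.081], [0.971, -0.228, -0.074, 0.649], [-0.001, 0.304, -0.953, 0.373], [0.0, 0.0, 0.0, 1.0]]
{'time': 0.15, 'q': array([-1.42620161,  0.33374017,  0.03987042,  1.46604901, -0.01337583,
        1.34328733, -0.05851803]), 'qvel': array([-1.05238992e-03, -2.01049308e-03,  1.83738456e-03, -2.58226592e-03,
        1.21110537e-03,  3.37818150e-04,  5.59196067e-05]), 'effort': array([ 2.89137810e-03, -6.59037709e+01,  1.36713356e+00, -4.05867076e+01,
        1.67131028e-02,  9.66174819e-03, -5.39386417e-05]), 'eef_pos': array([0.15684469, 0.63044021, 0.23064035]), 'eef_rot': array([-1.02855618,  1.31563882,  1.02717489]), 'contact_force': array([-0.92345688,  0.51104535, -0.13412502]), 'moment': array([-0.00517549,  0.00388414,  0.01786575]), 'finger_gap': 0.08569702439874474}
```

View pics/scene0.png

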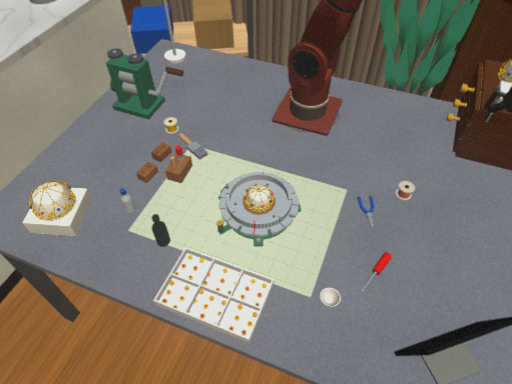

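View pics/side0.png

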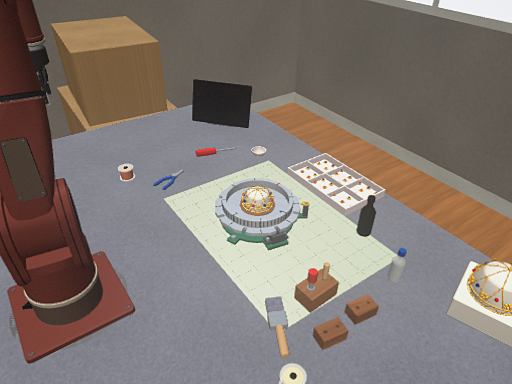

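View pics/wrist0.png

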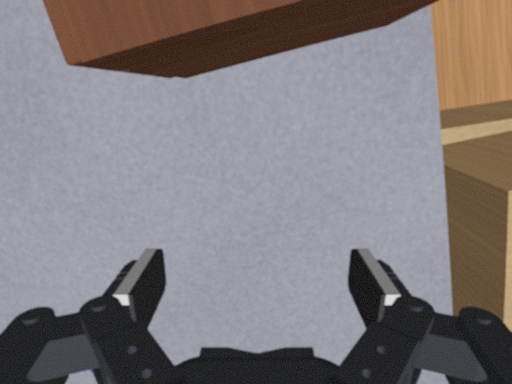

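The scene view shows the wheel at about (259,203). The block with the red-headed pin and the punch is at about (179,168), with two smaller look-alike blocks at (161,152) and (148,172). The pointer is at about (221,226) and the red mark at about (255,228). Next I'll measure these.

Run:
```python
from h import *
from scipy.optimize import least_squares
for n in ['scene','side']:
    d=cam(n)
    P=cloud(d).reshape(-1,3)
    c0=at_z(d,[[259,203]] if n=='scene' else [[258,205]],0.06)[0]
    print(n,'approx',c0)
    for lo,hi,r0 in [(0.069,0.079,0.098)]:
        c=c0[:2].copy()
        for it in range(5):
            r=np.linalg.norm(P[:,:2]-c,axis=1)
            m=(P[:,2]>lo)&(P[:,2]<hi)&(r>0.088)&(r<0.112) if it else (P[:,2]>lo)&(P[:,2]<hi)&(r>0.08)&(r<0.13)
            Q=P[m]
            s=least_squares(lambda x:np.hypot(Q[:,0]-x[0],Q[:,1]-x[1])-x[2],[*c,r0],loss='soft_l1',f_scale=0.003)
            c=s.x[:2]
        print('rim',s.x,m.sum(),np.median(Q[:,2]))
    for lab in ['base','wheel','red_mark','pointer','bush','pin','tool_block','crown','punch','spool_gold','spray','glue','brush']:
        o=robot.search_frame(lab,n)
        for b in o[:4]:
            bb=b['bbox']; u=[(bb[0]+bb[2])/2,(bb[1]+bb[3])/2]
            print(lab,round(b['score'],2),np.round(bb),np.round(at_depth(d,[u])[0],3))
    big=cv2.resize(d['pixels'][150:260,130:330] if n=='scene' else d['pixels'][160:330,180:420],None,fx=4 if n=='scene' else 3.3,fy=4 if n=='scene' else 3.3,interpolation=cv2.INTER_CUBIC)
    cv2.imwrite(f'pics/{n}_crop.png',big[:,:,::-1])
```

```text
scene approx [0.55670188 0.01231914 0.06      ]
rim [0.54373659 0.00687869 0.09815767] 713 0.07366499503960855
base 0.64 [215. 174. 302. 244.] [0.582 0.02  0.061]
wheel 0.73 [216. 172. 302. 236.] [0.573 0.019 0.077]
red_mark 0.83 [221. 171. 300. 237.] [0.576 0.024 0.083]
red_mark 0.27 [165. 159. 191. 180.] [ 0.513 -0.303  0.044]
pointer 0.73 [216. 173. 299. 245.] [0.585 0.019 0.068]
pointer 0.48 [150. 214. 170. 247.] [ 0.772 -0.211  0.08 ]
bush 0.61 [162. 115. 179. 135.] [ 0.32  -0.444  0.041]
bush 0.56 [216. 171. 300. 249.] [0.583 0.018 0.061]
pin 0.6 [176. 145. 185. 162.] [ 0.472 -0.312  0.079]
pin 0.57 [217. 171. 301. 246.] [0.586 0.024 0.074]
pin 0.44 [162. 119. 180. 138.] [ 0.315 -0.448  0.022]
tool_block 0.96 [164. 158. 193. 184.] [ 0.522 -0.296  0.049]
tool_block 0.82 [150. 144. 169. 160.] [ 0.449 -0.419  0.027]
tool_block 0.54 [136. 160. 158. 183.] [ 0.553 -0.406  0.032]
crown 0.84 [246. 181. 274. 211.] [0.56  0.017 0.101]
punch 0.49 [170. 157. 176. 170.] [ 0.518 -0.315  0.073]
spool_gold 0.61 [162. 117. 181. 136.] [ 0.311 -0.448  0.026]
spray 0.49 [119. 191. 134. 214.] [ 0.7
[... 732 characters left out ...]
0.082]
pin 0.43 [216. 177. 309. 251.] [ 0.53  -0.044  0.049]
tool_block 0.92 [292. 270. 339. 313.] [ 0.472 -0.337  0.044]
tool_block 0.92 [314. 317. 350. 352.] [ 0.429 -0.436  0.03 ]
crown 0.57 [242. 184. 274. 212.] [ 0.528 -0.024  0.096]
punch 0.68 [282. 365. 305. 384.] [ 0.302 -0.461  0.04 ]
punch 0.42 [324. 262. 330. 282.] [ 0.513 -0.325  0.074]
spool_gold 0.97 [280. 365. 307. 384.] [ 0.303 -0.46   0.038]
spool_gold 0.24 [306. 267. 318. 290.] [ 0.46  -0.33   0.091]
spool_gold 0.24 [241. 186. 276. 212.] [ 0.529 -0.024  0.093]
spray 0.68 [388. 249. 404. 282.] [ 0.681 -0.396  0.058]
glue 0.57 [356. 196. 374. 238.] [ 0.745 -0.233  0.07 ]
brush 0.61 [265. 295. 288. 360.] [ 0.35  -0.348  0.018]
```

View pics/scene_crop.png

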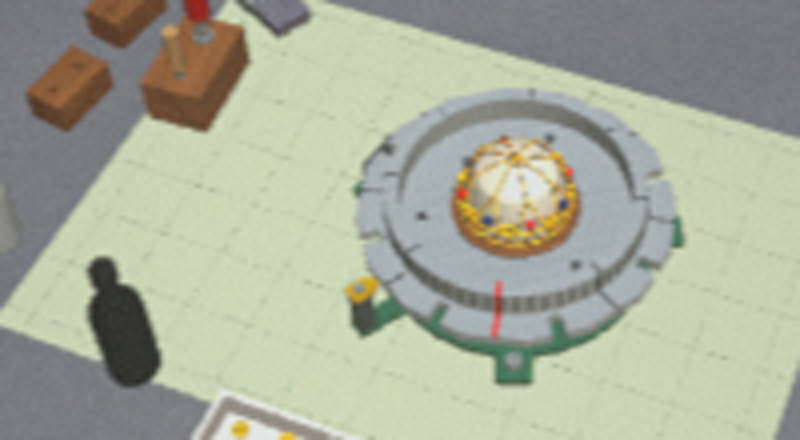

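View pics/side_crop.png

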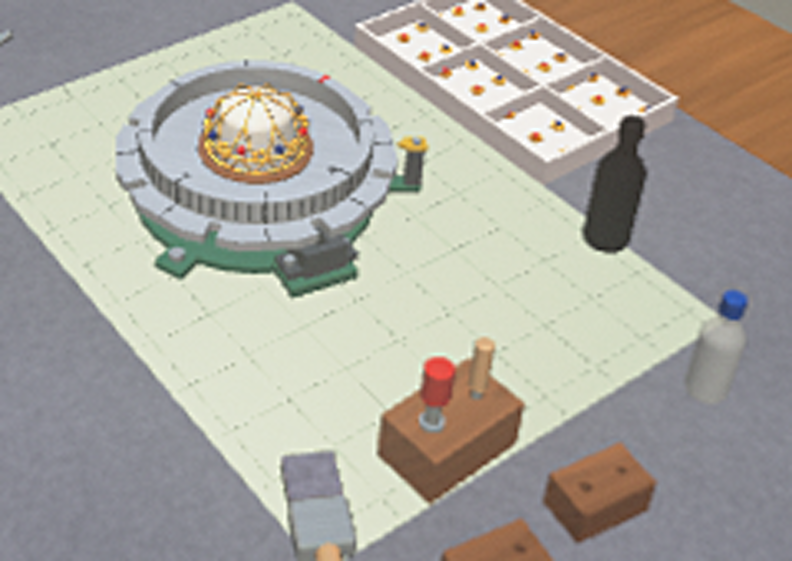

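Run:
```python
from h import *
c=np.array([0.543,0.004])
def pol(p): 
    v=p[:2]-c; return np.round([np.hypot(*v),np.degrees(np.arctan2(v[1],v[0]))],4)
d=cam('scene')
print('red',pol(at_z(d,[[254.2,233.7]],0.05)[0]),'ptr',pol(at_z(d,[[224.5,221.2]],0.057)[0]),pol(at_z(d,[[216,223]],0.057)[0]), pol(at_z(d,[[220,222.5]],0.057)[0]))
s=cam('side')
f=3.3
def u(x,y): return [[180+x/f,160+y/f]]
print('side red',pol(at_z(s,u(330,77),0.05)[0]),'ptr',pol(at_z(s,u(400,146),0.057)[0]),pol(at_z(s,u(425,143),0.057)[0]))
print('carrier',pol(at_z(s,u(318,258),0.038)[0]), at_z(s,u(318,258),0.038))
for n,dd in (('scene',d),('side',s)):
    hsv=cv2.cvtColor(dd['pixels'],cv2.COLOR_RGB2HSV)
    red=((hsv[...,0]<6)|(hsv[...,0]>174))&(hsv[...,1]>150)&(hsv[...,2]>90)
    P=cloud(dd)
    m=red&(np.hypot(P[...,0]-.46,P[...,1]+.33)<.06)&(P[...,2]>.05)
    Q=P[m]; print('pin',m.sum(),Q.mean(0),Q.min(0),Q.max(0))
    top=Q[Q[:,2]>Q[:,2].max()-.004]; print(top.mean(0),len(top))
    v,uu=np.where(m); print(uu.min(),uu.max(),v.min(),v.max())
```

```text
red [ 0.1243 16.4244] ptr [  0.1316 -28.9124] [  0.1557 -32.9187] [  0.145 -30.781]
side red [ 0.1313 19.8704] ptr [  0.1318 -38.5969] [  0.1544 -36.2974]
carrier [   0.1449 -103.22  ] [[ 0.50986799 -0.13703724  0.038     ]]
pin 45 [ 0.47105615 -0.31605773  0.09420208] [ 0.45978503 -0.32794283  0.076825  ] [ 0.47842628 -0.30811106  0.10716493]
[ 0.46911902 -0.31742202  0.10492002] 9
175 181 146 154
pin 79 [ 0.46468259 -0.32563331  0.09522029] [ 0.45678403 -0.33302038  0.07457976] [ 0.47704573 -0.31313018  0.10538292]
[ 0.46655021 -0.32370747  0.10269527] 32
308 317 269 282
```

Request:
step_arm(
  increments=[
    [[0.8,-0.5,0.3,0,1],[0.8,-0.5,0.3,0,1],[0.8,-0.5,0.3,0,1],[0.8,-0.5,0.3,0,1],[0.8,-0.5,0.2,0,0.5],[0.8,-0.5,0.2,0,0.0],[0.1,-0.9,0,0,-0.1],[0.1,-0.9,0,0,-0.1],[0.1,-0.9,0,0,-0.1],[0.1,-0.9,0,0,-0.1],[0.1,-0.9,0,0,-0.1],[0.1,-0.9,0,0,-0.1],[0.1,-0.9,0,0,-0.1],[0.0,-0.9,0,0,-0.1],[0,-0.9,0,0,-0.1],[0,-0.9,0,0,-0.1],[0,0,0,0,-0.1]],
  ],
  squeeze=25,
)

```text
time: 3.78
eef_pos: [0.4907, -0.1163, 0.3309]
eef_rot: [-1.028, 1.309, 1.026]
contact_force: [0.1, -0.0, -0.3]
finger_gap: 0.0386
```

Run:
```python
from h import *
from scipy.spatial.transform import Rotation as R
s=robot.sense(); print(s['time'],s['eef_pos'],s['q'],s['finger_gap'],s['contact_force']); print(R.from_rotvec(s['eef_rot']).as_matrix().round(3))
d=cam('wrist','w1.png'); print(np.round(d['extrinsics'],3).tolist())
```

```text
3.775 [ 0.4906535  -0.11631014  0.33089991] [-0.54372878 -0.04079495  0.67775016  1.68060699  0.02284752  1.48779472
  1.45901702] 0.038628571660950795 [ 0.11957738 -0.00650944 -0.30638793]
[[ 0.005 -0.97   0.241]
 [ 0.002  0.241  0.97 ]
 [-1.    -0.005  0.003]]
[[0.239, 0.923, 0.3, 0.414], [0.971, -0.229, -0.07, -0.098], [0.004, 0.308, -0.951, 0.473], [0.0, 0.0, 0.0, 1.0]]
```

View pics/w1.png

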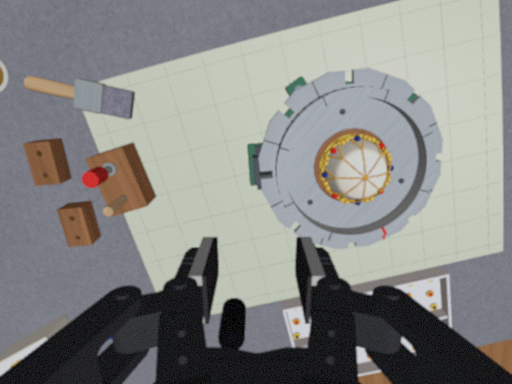

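The wrist view shows the wheel centred at about (352,165), the red mark at (385,233) and the dark carrier at (254,165). The pin head is at (95,177) and the punch at (115,205) on the big block. A finger hides the pointer.

Run:
```python
from h import *
from scipy.optimize import least_squares
d=cam('wrist'); P=cloud(d); px=d['pixels']
Q0=P.reshape(-1,3)
c=np.array([.543,.004])
for it in range(6):
    r=np.hypot(Q0[:,0]-c[0],Q0[:,1]-c[1])
    m=(abs(Q0[:,2]-.074)<.005)&(r>.088)&(r<.108)
    Q=Q0[m]; s=least_squares(lambda x:np.hypot(Q[:,0]-x[0],Q[:,1]-x[1])-x[2],[*c,.098],loss='soft_l1',f_scale=.002); c=s.x[:2]
print('rim',s.x,m.sum(),np.median(Q[:,2]))
hsv=cv2.cvtColor(px,cv2.COLOR_RGB2HSV)
red=((hsv[...,0]<8)|(hsv[...,0]>172))&(hsv[...,1]>120)&(hsv[...,2]>80)
v,u=np.where(red)
m=(np.hypot(u-384,v-233)<12)
p=at_z(d,np.c_[u[m],v[m]],.05); 
for q in p: w=q[:2]-c; print(np.round([np.hypot(*w),np.degrees(np.arctan2(w[1],w[0]))],3),end=' ')
m=(np.hypot(u-95,v-177)<20); print('\npin px',u[m].mean(),v[m].mean(),u[m].min(),u[m].max(),v[m].min(),v[m].max())
Pm=P[v[m],u[m]]; top=Pm[Pm[:,2]>np.nanmax(Pm[:,2])-.006]; print('pin top mean',np.nanmean(top,0),len(top),np.nanmin(top,0),np.nanmax(top,0))
# radius fit of block
for b in robot.masks_of('tool_block','wrist')[:3]:
    mk=b['mask']; B=P[mk]; B=B[abs(B[:,2]-.045)<.005]
    print(b['score'],b['bbox'],len(B),cv2.minAreaRect((B[:,:2]*1000).astype(np.float32)))
big=cv2.resize(px[110:240,60:180],None,fx=5,fy=4.6,interpolation=cv2.INTER_CUBIC); cv2.imwrite('pics/blk.png',big[:,:,::-1])
big=cv2.resize(px[50:270,230:460],None,fx=2.7,fy=2.7,interpolation=cv2.INTER_CUBIC); cv2.imwrite('pics/whl.png',big[:,:,::-1])
```

```text
rim [0.54265703 0.00406652 0.09761991] 4720 0.07355865499685052
[ 0.108 17.025] [ 0.11  16.686] [ 0.11 17.35] [ 0.111 16.356] [ 0.112 17.014] [ 0.113 16.685] [ 0.114 17.329] [ 0.115 16.365] [ 0.116 17.003] [ 0.116 16.053] [ 0.117 16.685] [ 0.118 17.31 ] [ 0.119 16.375] [ 0.119 16.994] [ 0.12  16.071] [ 0.121 15.158] [ 0.122 14.874] [ 0.124 14.596] 
pin px 91.875 176.75 79 105 166 187
pin top mean [ 0.46732671 -0.31836866  0.10200273] 255 [ 0.45677766 -0.32977913  0.09858175] [ 0.47773326 -0.30835608  0.10457083]
0.91 [53.6, 201.2, 96.8, 242.1] 0 ((0.0, 0.0), (0.0, 0.0), 0.0)
0.87 [17.8, 137.1, 68.7, 187.5] 0 ((0.0, 0.0), (0.0, 0.0), 0.0)
0.81 [85.0, 142.8, 155.5, 210.9] 1813 ((489.35400390625, -318.5034484863281), (88.68128204345703, 57.68705368041992), 3.769484519958496)
```

View pics/blk.png

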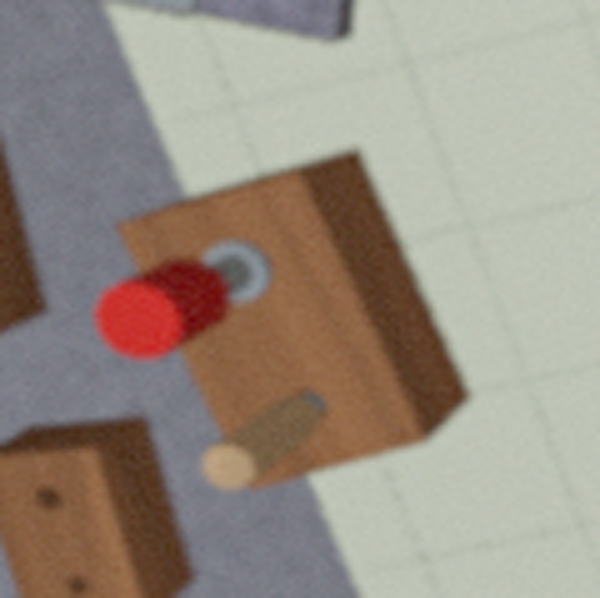

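View pics/whl.png

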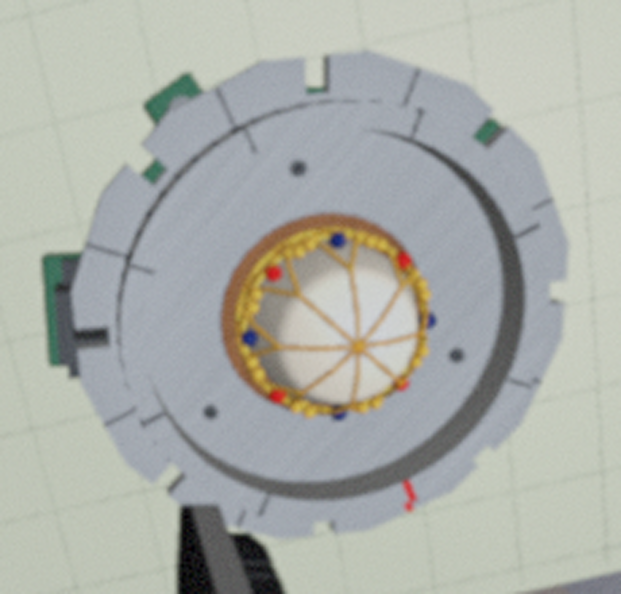

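Request:
step_arm(
  increments=[
    [[0.31,0.9,-0.2,0,-0.1],[0.31,0.9,-0.2,0,-0.1],[0.31,0.9,-0.2,0,-0.1],[0.31,0.9,-0.2,0,-0.1],[0,0,0,0,-0.1]],
  ],
)

```text
time: 4.55
eef_pos: [0.5654, 0.1223, 0.2801]
eef_rot: [-1.04, 1.299, 1.044]
contact_force: [-0.8, -0.7, -0.3]
finger_gap: 0.0384
```

Run:
```python
from h import *
d=cam('wrist','w2.png'); print(robot.sense()['eef_pos'],robot.sense()['finger_gap'])
c=np.array([.54266,.00407])
print(proj(d,[[c[0]+.128*np.cos(a),c[1]+.128*np.sin(a),.055] for a in np.radians([-30,-33,-36])]))
```

```text
[0.56558562 0.11956118 0.28098542] 0.038278893338378396
[[133.73584838 254.29001338]
 [128.69690056 252.80179557]
 [123.70681132 251.08272484]]
```

View pics/w2.png

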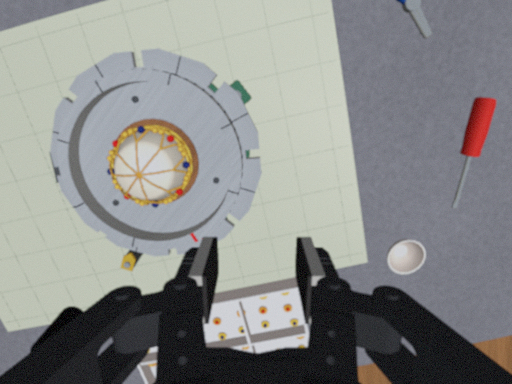

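The pointer is visible at about (130,260), and the mark at (194,237).

Run:
```python
from h import *
d=cam('wrist'); s=robot.sense(); print(s['eef_pos'],s['qvel'].round(3))
c=np.array([.54266,.00407]); px=d['pixels']; P=cloud(d)
from scipy.optimize import least_squares
Q0=P.reshape(-1,3)
for it in range(6):
    r=np.hypot(Q0[:,0]-c[0],Q0[:,1]-c[1]); m=(abs(Q0[:,2]-.074)<.005)&(r>.088)&(r<.108)
    Q=Q0[m]; q=least_squares(lambda x:np.hypot(Q[:,0]-x[0],Q[:,1]-x[1])-x[2],[*c,.098],loss='soft_l1',f_scale=.002); c=q.x[:2]
print('rim',q.x)
hsv=cv2.cvtColor(px,cv2.COLOR_RGB2HSV)
v,u=np.where((hsv[...,0]>15)&(hsv[...,0]<32)&(hsv[...,1]>140)&(hsv[...,2]>110))
m=np.hypot(u-130,v-260)<20
for z in (.055,.057):
  p=at_z(d,np.c_[u[m],v[m]],z)[:,:2]-c; r=np.hypot(*p.T); a=np.degrees(np.arctan2(p[:,1],p[:,0]))
  print(z,m.sum(),r.min(),r.max(),'mean ang',a.mean(),'tip',a[r<np.sort(r)[4]].mean(), p.mean(0), np.degrees(np.arctan2(p[:,1].mean(),p[:,0].mean())))
v,u=np.where(((hsv[...,0]<8)|(hsv[...,0]>172))&(hsv[...,1]>120)&(hsv[...,2]>80))
m=np.hypot(u-194,v-237)<14
p=at_z(d,np.c_[u[m],v[m]],.05)[:,:2]-c; r=np.hypot(*p.T); a=np.degrees(np.arctan2(p[:,1],p[:,0])); print('red',np.c_[r,a][np.argsort(r)][::2].round(3).tolist())
big=cv2.resize(px[200:290,90:230],None,fx=5.5,fy=5.5,interpolation=cv2.INTER_CUBIC); cv2.imwrite('pics/ptr.png',big[:,:,::-1])
```

```text
[0.5658724  0.11694744 0.28178595] [ 0.028 -0.03   0.044  0.005  0.01   0.003  0.006]
rim [0.54338603 0.00518974 0.09763482]
0.055 117 0.12668546210672182 0.1513781373900984 mean ang -32.33343987667994 tip -32.49705766342582 [ 0.11637727 -0.0736514 ] -32.328394167096725
0.057 117 0.12536599296664033 0.1499046324762223 mean ang -32.14850366115053 tip -32.29800360086426 [ 0.11544474 -0.07254075] -32.14357327412418
red [[0.102, 8.596], [0.103, 8.263], [0.104, 9.589], [0.105, 9.251], [0.107, 8.92], [0.108, 8.597], [0.109, 9.865], [0.11, 9.538], [0.112, 9.217]]
```

View pics/ptr.png

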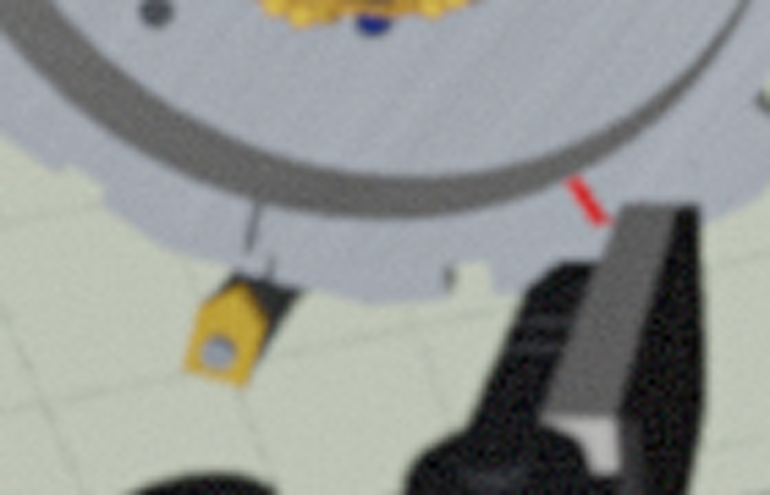

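Run:
```python
from h import *
d=cam('wrist'); s=robot.sense()
c=np.array([.5432,.0045]); px=d['pixels']
hsv=cv2.cvtColor(px,cv2.COLOR_RGB2HSV)
v,u=np.where(((hsv[...,0]<8)|(hsv[...,0]>172))&(hsv[...,1]>120)&(hsv[...,2]>80))
m=np.hypot(u-194,v-237)<14
p=at_z(d,np.c_[u[m],v[m]],.074)[:,:2]-c; r=np.hypot(*p.T); a=np.degrees(np.arctan2(p[:,1],p[:,0])); print('red',r.min(),r.max(),a.mean(),a.std())
d2=cam('scene')
print(s['eef_pos'])
```

```text
red 0.09242703086965352 0.10442415485661906 14.599976861206963 0.4944062367579352
[0.56616737 0.11511131 0.28242255]
```

Request:
step_arm(
  increments=[
    [[0.02,-0.2,-0.6,0,-0.1],[0,-0.05,-0.7,0,-0.1],[0,0,-0.7,0,-0.1],[0,0,-0.6,0,-0.1],[0,0,-0.2,0,-0.1],[0,0,0,0,-0.1],[0,0,0,0,-0.1]],
  ],
)

```text
time: 5.62
eef_pos: [0.5696, 0.0922, 0.1178]
eef_rot: [-1.027, 1.293, 1.021]
contact_force: [0.5, 0.2, 0.0]
finger_gap: 0.0384
```

```bash
cat > st.py <<'E'
from h import *
from scipy.spatial.transform import Rotation as R
s=robot.sense(); M=R.from_rotvec(s['eef_rot']).as_matrix()
print('t',round(s['time'],2),'tcp',(s['eef_pos']*1000).round(1),'jaw az',np.degrees(np.arctan2(M[1,2],M[0,2])).round(2),'tilt',np.degrees(np.arccos(-M[2,0])).round(2),'F',s['contact_force'].round(2),'M',s['moment'].round(2),'gap',(s['finger_gap']*1000).round(1))
E
python3 st.py
```

```text
Traceback (most recent call last):
  File "st.py", line 4, in <module>
    print('t',round(s['time'],2),'tcp',(s['eef_pos']*1000).round(1),'jaw az',np.degrees(np.arctan2(M[1,2],M[0,2])).round(2),'tilt',np.degrees(np.arccos(-M[2,0])).round(2),'F',s['contact_force'].round(2),'M',s['moment'].round(2),'gap',(s['finger_gap']*1000).round(1))
                                                                                                                                                                                                                                          ^^^^^^^^^^^^^^^^^^^^^^^^^^^^
AttributeError: 'float' object has no attribute 'round'
```

Request:
step_arm(
  increments=[
    [[-0.05,0.13,0,0,-0.1],[0,0,-0.3,0,-0.1],[0,0,-0.3,0,-0.1],[0,0,-0.2,0,-0.1],[0,0,0,0,-0.1]],
  ],
)

```text
time: 6.25
eef_pos: [0.567, 0.1014, 0.0682]
eef_rot: [-1.027, 1.29, 1.021]
contact_force: [-0.3, 0.0, 0.3]
finger_gap: 0.0384
```

```bash
sed -i "s/(s\['finger_gap'\]\*1000).round(1)/round(s['finger_gap']*1000,1)/" st.py
python3 st.py
```

```text
t 6.25 tcp [567.  101.4  68.2] jaw az 76.06 tilt 1.4 F [-0.29  0.02  0.29] M [-0.01  0.05 -0.01] gap 38.4
```

Request:
step_arm(
  increments=[
    [[0,-0.03,-0.2,0,-0.1],[0,0,0,0,-0.1],[0,0,0,0,-0.5],[0,0,0,0,-1],[0,0,0,0,-1],[0,0,0,0,-1]],
  ],
  squeeze=25,
)

```text
time: 7.0
eef_pos: [0.5676, 0.0999, 0.0558]
eef_rot: [-1.027, 1.288, 1.021]
contact_force: [0.9, 0.6, -4.1]
finger_gap: 0.0119
```

```bash
python3 st.py
```

```text
t 7.0 tcp [567.6  99.9  55.8] jaw az 76.07 tilt 1.47 F [ 0.85  0.61 -4.1 ] M [-0.03 -0.12 -0.06] gap 11.9
```

Request:
step_arm(
  increments=[
    [[0.137,-0.041,0,-0.833,-1],[0.132,-0.052,0,-0.833,-1],[0.127,-0.063,0,-0.833,-1],[0.121,-0.074,0,-0.833,-1],[0,0,0,0,-1]],
  ],
)

```text
time: 7.62
eef_pos: [0.5987, 0.0863, 0.0558]
eef_rot: [-0.761, 1.411, 0.749]
contact_force: [3.3, -0.9, -4.5]
finger_gap: 0.0116
```

```bash
cat >> st.py <<'E'
v=s['eef_pos'][:2]-[.5432,.0045]; print('about wheel r',np.hypot(*v).round(4),'az',np.degrees(np.arctan2(v[1],v[0])).round(2))
E
python3 st.py
```

```text
t 7.62 tcp [598.7  86.3  55.8] jaw az 55.66 tilt 1.42 F [ 3.32 -0.95 -4.5 ] M [-0.16 -0.7   0.11] gap 11.6
about wheel r 0.0988 az 55.82
```

Request:
step_arm(
  increments=[
    [[0.114,-0.085,0,-0.833,-1],[0.107,-0.094,0,-0.833,-1],[0.098,-0.103,0,-0.833,-1],[0.089,-0.112,0,-0.833,-1],[0.079,-0.119,0,-0.833,-1],[0.032,-0.055,0,-0.367,-1],[0,0,0,0,-1]],
  ],
)

```text
time: 8.5
eef_pos: [0.6293, 0.0536, 0.0559]
eef_rot: [-0.401, 1.513, 0.383]
contact_force: [4.3, -1.0, -4.6]
finger_gap: 0.0119
```

```bash
python3 st.py
python3 - <<'E'
from h import *
for n in ['wrist','scene']:
    d=cam(n,n+'3.png')
cv2.imwrite('pics/s3.png',cv2.resize(d['pixels'][160:260,190:320],None,fx=6,fy=6,interpolation=cv2.INTER_CUBIC)[:,:,::-1])
E
```

```text
t 8.5 tcp [629.3  53.6  55.9] jaw az 28.76 tilt 1.4 F [ 4.27 -0.98 -4.6 ] M [-0.42 -0.79  0.23] gap 11.9
about wheel r 0.0991 az 29.72
```

View pics/s3.png

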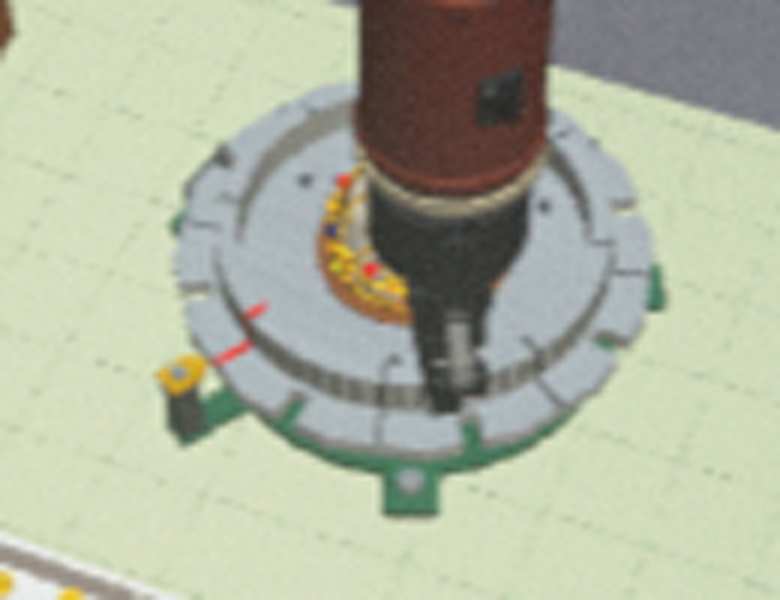

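View pics/wrist3.png

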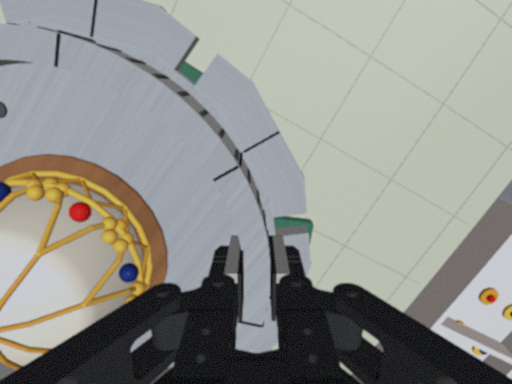

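Run:
```python
from h import *
d=cam('scene'); px=d['pixels']
hsv=cv2.cvtColor(px,cv2.COLOR_RGB2HSV)
c=np.array([.5432,.0045])
v,u=np.where(((hsv[...,0]<8)|(hsv[...,0]>172))&(hsv[...,1]>110)&(hsv[...,2]>80))
m=np.hypot(u-228,v-218)<8
for z in (.05,.074):
  p=at_z(d,np.c_[u[m],v[m]],z)[:,:2]-c
  print(z,np.c_[u[m],v[m],np.hypot(*p.T)*1000,np.degrees(np.arctan2(p[:,1],p[:,0]))].round(1).tolist())
v,u=np.where((hsv[...,0]>15)&(hsv[...,0]<32)&(hsv[...,1]>140)&(hsv[...,2]>110))
m=np.hypot(u-220,v-222)<8
p=at_z(d,np.c_[u[m],v[m]],.056)[:,:2]-c; r=np.hypot(*p.T);a=np.degrees(np.arctan2(p[:,1],p[:,0])); print('ptr',r.min(),r.max(),a.mean())
```

```text
0.05 [[231.0, 212.0, 95.0, -41.3], [232.0, 212.0, 92.3, -40.4], [230.0, 217.0, 106.9, -32.6], [231.0, 217.0, 104.4, -31.6], [228.0, 218.0, 113.9, -32.8], [229.0, 218.0, 111.4, -31.9], [230.0, 218.0, 109.0, -31.0], [227.0, 219.0, 118.5, -32.1], [228.0, 219.0, 116.0, -31.2], [226.0, 220.0, 123.0, -31.5]]
0.074 [[231.0, 212.0, 102.6, -31.8], [232.0, 212.0, 100.2, -30.8], [230.0, 217.0, 116.2, -25.0], [231.0, 217.0, 114.1, -24.0], [228.0, 218.0, 123.0, -25.6], [229.0, 218.0, 120.8, -24.6], [230.0, 218.0, 118.7, -23.6], [227.0, 219.0, 127.6, -25.2], [228.0, 219.0, 125.4, -24.3], [226.0, 220.0, 132.1, -24.9]]
ptr 0.13238364869869632 0.15467956955190681 -31.175805606320548
```

Request:
step_arm(
  increments=[
    [[0,0,0,0,-0.1],[0,0,0,0,-0.1],[0,0,0,0,-0.1],[0,0,0.2,0,-0.1],[0,0,0.7,0,-0.1],[0,0,0.8,0,-0.1],[0,0,0.8,0,-0.1],[-0.5,0.5,0.6,0,-0.2],[-0.5,0.5,0.3,0,-0.2],[0,0,0,0,-0.2],[0,0,0,0,-0.2]],
  ],
)

```text
time: 10.02
eef_pos: [0.566, 0.1139, 0.273]
eef_rot: [-0.399, 1.51, 0.386]
contact_force: [0.7, -0.5, -1.0]
finger_gap: 0.034
```

```bash
python3 st.py
python3 - <<'E'
from h import *
d=cam('wrist','w4.png')
E
```

```text
t 10.03 tcp [566.  113.9 273. ] jaw az 28.78 tilt 1.49 F [ 0.71 -0.49 -0.96] M [-0.01  0.05 -0.02] gap 34.0
about wheel r 0.1117 az 78.25
```

View pics/w4.png

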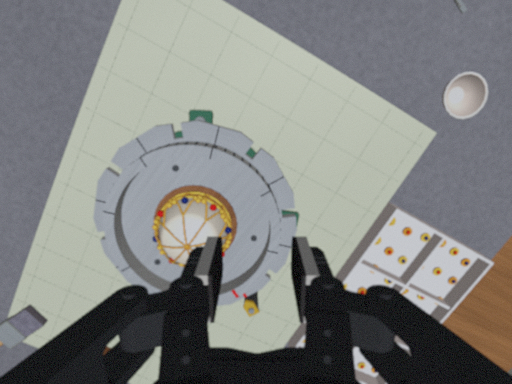

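The pointer (251,308) and the red mark (236,294) show between the fingers. I'll measure both angles.

Run:
```python
from h import *
from scipy.optimize import least_squares
d=cam('wrist'); px=d['pixels']; P=cloud(d); c=np.array([.5432,.0045])
Q0=P.reshape(-1,3)
for it in range(6):
    r=np.hypot(Q0[:,0]-c[0],Q0[:,1]-c[1]); m=(abs(Q0[:,2]-.074)<.005)&(r>.088)&(r<.108)
    Q=Q0[m]; q=least_squares(lambda x:np.hypot(Q[:,0]-x[0],Q[:,1]-x[1])-x[2],[*c,.098],loss='soft_l1',f_scale=.002); c=q.x[:2]
print('rim',q.x,m.sum())
hsv=cv2.cvtColor(px,cv2.COLOR_RGB2HSV)
v,u=np.where((hsv[...,0]>15)&(hsv[...,0]<32)&(hsv[...,1]>140)&(hsv[...,2]>110))
m=np.hypot(u-251,v-308)<14
p=at_z(d,np.c_[u[m],v[m]],.0565)[:,:2]-c; r=np.hypot(*p.T); a=np.degrees(np.arctan2(p[:,1],p[:,0])); print('ptr',m.sum(),r.min(),r.max(),a.mean())
v,u=np.where(((hsv[...,0]<8)|(hsv[...,0]>172))&(hsv[...,1]>110)&(hsv[...,2]>80))
m=np.hypot(u-236,v-294)<9
for z in(.05,.074):
  p=at_z(d,np.c_[u[m],v[m]],z)[:,:2]-c
  print(z,np.c_[u[m],v[m],np.hypot(*p.T)*1000,np.degrees(np.arctan2(p[:,1],p[:,0]))].round(1).tolist())
cv2.imwrite('pics/p4.png',cv2.resize(px[250:330,190:300],None,fx=7,fy=7,interpolation=cv2.INTER_CUBIC)[:,:,::-1])
```

```text
rim [0.54364767 0.00583194 0.09759681] 4849
ptr 101 0.12667848027783912 0.15066331907000116 -31.817344763721742
0.05 [[232.0, 290.0, 108.0, -37.7], [233.0, 290.0, 108.5, -37.1], [232.0, 291.0, 109.4, -38.1], [233.0, 291.0, 110.0, -37.4], [234.0, 291.0, 110.6, -36.8], [233.0, 292.0, 111.4, -37.8], [234.0, 292.0, 112.0, -37.1], [235.0, 292.0, 112.6, -36.5], [233.0, 293.0, 112.9, -38.1], [234.0, 293.0, 113.5, -37.5], [235.0, 293.0, 114.0, -36.9], [234.0, 294.0, 114.9, -37.8], [235.0, 294.0, 115.5, -37.2], [236.0, 294.0, 116.1, -36.6], [244.0, 294.0, 121.1, -32.0], [235.0, 295.0, 117.0, -37.5], [236.0, 295.0, 117.5, -36.9], [237.0, 295.0, 118.1, -36.3], [243.0, 295.0, 121.9, -32.9], [244.0, 295.0, 122.5, -32.3], [236.0, 296.0, 119.0, -37.3], [237.0, 296.0, 119.6, -36.7], [244.0, 296.0, 123.9, -32.7]]
0.074 [[232.0, 290.0, 93.1, -32.5], [233.0, 290.0, 93.7, -31.9], [232.0, 291.0, 94.4, -33.0], [233.0, 291.0, 95.0, -32.3], [234.0, 291.0, 95.7, -31.7], [233.0, 292.0, 96.3, -32.8], [234.0, 292.0, 96.9, -32.1], [235.0, 292.0, 97.6, -31.5], [233.0, 293.0, 97.6, -33.2], [234.0, 293.0, 98.3, -32.6], [235.0, 293.0, 98.9, -31.9], [234.0, 294.0, 99.6, -33.0], [235.0, 294.0, 100.2, -32.4], [236.0, 294.0, 100.8, -31.7], [244.0, 294.0, 106.3, -27.0], [235.0, 295.0, 101.5, -32.8], [236.0, 295.0, 102.1, -32.2], [237.0, 295.0, 102.8, -31.5], [243.0, 295.0, 106.8, -28.0], [244.0, 295.0, 107.5, -27.5], [236.0, 296.0, 103.4, -32.6], [237.0, 296.0, 104.1, -32.0], [244.0, 296.0, 108.8, -27.9]]
```

View pics/p4.png

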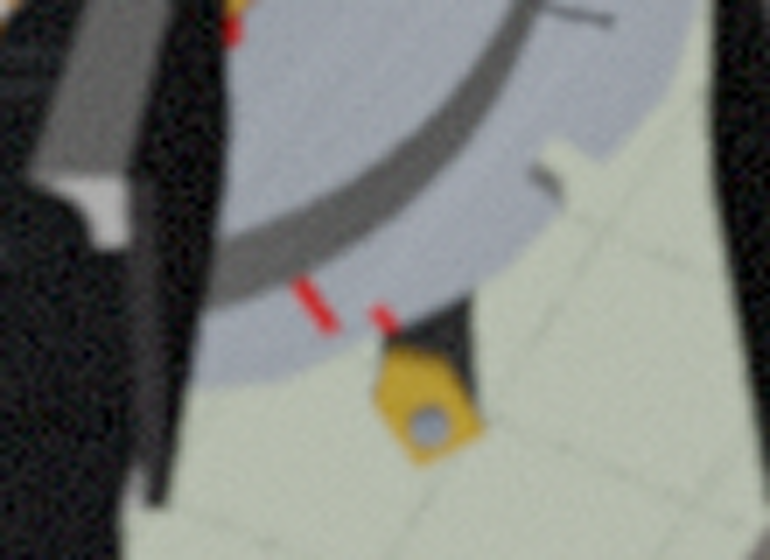

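Request:
step_arm(
  increments=[
    [[-0.18,-0.8,0,-0.72,-0.2],[-0.18,-0.8,0,-0.72,-0.2],[-0.18,-0.8,0,-0.72,-0.2],[-0.18,-0.8,0,-0.72,-0.2],[-0.18,-0.8,0,-0.72,-0.2],[-0.18,-0.8,0,-0.72,-0.2],[-0.18,-0.8,0,-0.72,-0.2],[-0.18,-0.8,0,-0.72,-0.2],[-0.18,-0.6,0,-0.72,-0.2],[0,0,-0.2,0,-0.2],[0,0,0,0,-0.2]],
  ],
)

```text
time: 11.5
eef_pos: [0.4529, -0.3364, 0.2571]
eef_rot: [0.168, 1.549, -0.196]
contact_force: [-1.0, 0.9, -0.7]
finger_gap: 0.0341
```

```bash
python3 st.py
python3 - <<'E'
from h import *
d=cam('wrist','w5.png'); print(proj(d,[[.467,-.319,.103]]))
E
```

```text
t 11.5 tcp [ 452.9 -336.4  257.1] jaw az -13.31 tilt 1.32 F [-1.01  0.87 -0.67] M [-0.01  0.02 -0.06] gap 34.1
about wheel r 0.3527 az -104.84
[[264.86091954 150.33822556]]
```

View pics/w5.png

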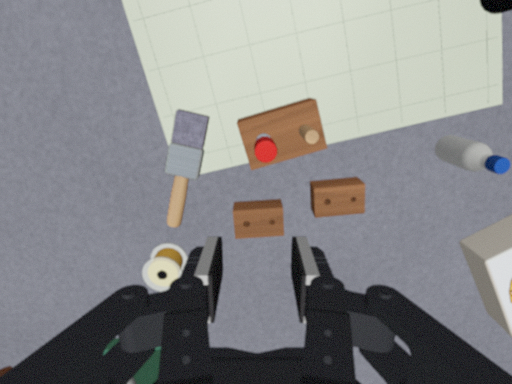

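The red head is at (265,150) and the punch at (311,136). My prediction for the pin was (264.9,150.3), so they agree. I'll refine it.

```bash
python3 - <<'E'
from h import *
d=cam('wrist'); px=d['pixels']; P=cloud(d)
hsv=cv2.cvtColor(px,cv2.COLOR_RGB2HSV)
v,u=np.where(((hsv[...,0]<8)|(hsv[...,0]>172))&(hsv[...,1]>120)&(hsv[...,2]>140))
m=np.hypot(u-265,v-150)<18
Q=P[v[m],u[m]]; t=Q[:,2]>.097; print(t.sum(),np.median(Q[t],0)); 
(x,y),r=cv2.minEnclosingCircle(np.c_[u[m],v[m]][t].astype(np.float32)); print(x,y,r, at_z(d,[[x,y]],.103))
for b in robot.masks_of('tool_block','wrist')[:3]:
    B=P[b['mask']]; B=B[abs(B[:,2]-.045)<.005]
    if len(B)>300: print(cv2.minAreaRect((B[:,:2]*1000).astype(np.float32)))
E
python3 st.py
```

```text
416 [ 0.46746906 -0.31950816  0.10224407]
265.0 150.0 11.401854515075684 [[ 0.46744332 -0.31925037  0.103     ]]
((489.6125183105469, -318.9617004394531), (90.54290771484375, 56.60272979736328), 3.330881118774414)
t 11.65 tcp [ 454.3 -335.7  258.3] jaw az -13.15 tilt 1.41 F [ 0.77 -0.   -0.44] M [ 0.07  0.04 -0.  ] gap 34.1
about wheel r 0.3517 az -104.65
```

Request:
step_arm(
  increments=[
    [[0.22,0.27,-0.5,0.55,-0.2],[0,0,-0.7,0,-0.2],[0,0,-0.7,0,-0.2],[0,0,-0.2,0,-0.2],[0,0,0,0,-0.2],[0,0,0,0,-0.2]],
  ],
)

```text
time: 12.4
eef_pos: [0.4733, -0.315, 0.1336]
eef_rot: [0.111, 1.543, -0.138]
contact_force: [0.3, 0.6, 0.5]
finger_gap: 0.0342
```

```bash
python3 st.py
```

```text
t 12.4 tcp [ 473.3 -315.   133.6] jaw az -9.12 tilt 1.7 F [0.31 0.61 0.47] M [0.05 0.   0.04] gap 34.2
about wheel r 0.3271 az -102.34
```

Request:
step_arm(
  increments=[
    [[-0.1,-0.07,-0.1,-0.1,-0.2],[0,0,-0.25,0,-0.2],[0,0,-0.25,0,-0.2],[0,0,-0.15,0,-0.2],[0,0,0,0,-0.2],[0,0,0,0,-0.2]],
  ],
)

```text
time: 13.15
eef_pos: [0.4675, -0.3201, 0.0871]
eef_rot: [0.12, 1.54, -0.148]
contact_force: [-0.6, -0.4, 0.5]
finger_gap: 0.034
```

```bash
cat >> st.py <<'E'
print('approach vec',M[:,0].round(4),'jaw',M[:,2].round(4))
E
python3 st.py
```

```text
t 13.15 tcp [ 467.5 -320.1   87.1] jaw az -9.78 tilt 1.82 F [-0.57 -0.37  0.46] M [0.02 0.02 0.03] gap 34.0
about wheel r 0.3334 az -103.13
approach vec [ 0.0248 -0.0199 -0.9995] jaw [ 0.9851 -0.1698  0.0278]
```

Request:
step_arm(
  increments=[
    [[0,0.01,-0.2,0,-0.2],[0,0,0,0,-0.2],[0,0,0,0,-1],[0,0,0,0,-1],[0,0,0,0,-1],[0,0,0,0,-1]],
  ],
  squeeze=40,
)

```text
time: 13.9
eef_pos: [0.468, -0.3197, 0.0751]
eef_rot: [0.119, 1.539, -0.148]
contact_force: [0.3, 0.6, -0.8]
finger_gap: 0.0209
```

```bash
python3 st.py
```

```text
t 13.9 tcp [ 468.  -319.7   75.1] jaw az -9.76 tilt 1.88 F [ 0.28  0.64 -0.83] M [0.01 0.08 0.03] gap 20.9
about wheel r 0.3328 az -103.06
approach vec [ 0.0259 -0.0202 -0.9995] jaw [ 0.9851 -0.1695  0.029 ]
```

Request:
step_arm(
  increments=[
    [[0,0,0.2,0,-1],[0,0,0.3,0,-1],[0,0,0.35,0,-1],[0,0,0.2,0,-1],[0,0,0,0,-1],[0.06,0.25,0,0,-1],[0.12,0.48,0,0,-1],[0.12,0.48,0,0,-1],[0.12,0.48,0,0,-1],[0.12,0.48,0,0,-1],[0.12,0.45,0,0,-1],[0.12,0.3,0,0,-1],[0.06,0.1,0,0,-1],[0,0,0,0,-1],[0,0,0,0,-1]],
  ],
)

```text
time: 15.78
eef_pos: [0.5164, -0.134, 0.1403]
eef_rot: [0.121, 1.542, -0.15]
contact_force: [-0.4, -0.2, -0.5]
finger_gap: 0.0206
```

```bash
python3 st.py;  python3 - <<'E'
from h import *
d=cam('scene'); s=cam('side'); w=cam('wrist','w6.png')
cv2.imwrite('pics/s6.png',cv2.resize(d['pixels'][150:250,180:310],None,fx=6,fy=6,interpolation=cv2.INTER_CUBIC)[:,:,::-1])
cv2.imwrite('pics/d6.png',cv2.resize(s['pixels'][170:270,200:330],None,fx=6,fy=6,interpolation=cv2.INTER_CUBIC)[:,:,::-1])
E
```

```text
t 15.78 tcp [ 516.4 -134.   140.3] jaw az -9.91 tilt 1.78 F [-0.38 -0.22 -0.45] M [-0.06  0.09 -0.02] gap 20.6
about wheel r 0.141 az -100.94
approach vec [ 0.0231 -0.0208 -0.9995] jaw [ 0.9847 -0.172   0.0264]
```

View pics/s6.png

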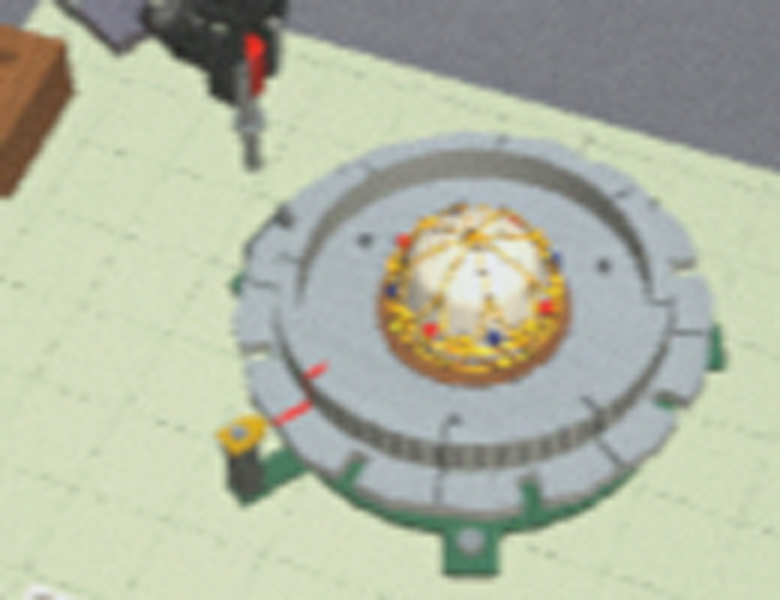

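View pics/d6.png

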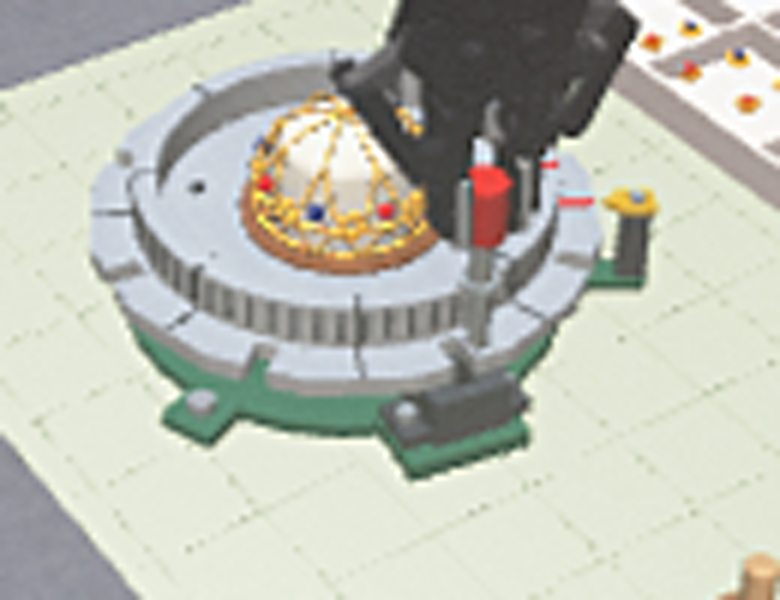

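View pics/w6.png

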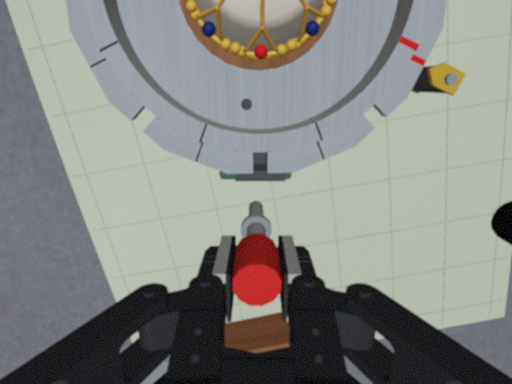

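The wrist view shows the pin's foot end at about (256,205) and the notch over the dark carrier at (260,161). The pin leads the TCP as I expected. Now I'll measure the notch against the foot.

Run:
```python
from h import *
d=cam('wrist'); px=d['pixels']
cv2.imwrite('pics/n6.png',cv2.resize(px[140:250,215:305],None,fx=6.5,fy=5.4,interpolation=cv2.INTER_CUBIC)[:,:,::-1])
g=cv2.cvtColor(px,cv2.COLOR_RGB2GRAY)
print(g[148:178:2,246:276])
```

```text
[[160 160 162 158 161 161 165 159 159 157 158 162 163 160 157 157 158 159
  162 160 159 158 154 155 160 158 160 161 160 156]
 [160 161 160 161 161 159 162 160 161 154 159 159 163 160 162 156 156 164
  162 161 162 156 153 153 159 158 156 160 158 158]
 [161 161 161 158 157 149 139 128 124 124 126 127 129 127 124 125 125 121
  123 122 121 136 151 149 157 157 161 162 160 161]
 [161 157 160 164 163 157 136 107  77  79  80  82  77  79  82  84  78  76
   82  68  88 128 154 163 164 162 161 163 160 161]
 [161 161 162 160 161 162 141 100  75  75  82  80  80  81  83  75  82  78
   82  68  88 125 156 163 161 163 162 160 157 160]
 [162 160 158 161 161 159 139 102  74  80  74  80  77  75  79  79  80  77
   80  72  88 128 156 161 162 160 161 155 160 162]
 [161 160 159 158 159 156 143 106  81  75  78  70  79  72  81  75  77  79
   77  66  87 131 155 162 160 159 160 160 160 162]
 [163 162 160 160 159 160 145 103  73  80  77  75  79  76  75  76  81  78
   72  74  86 126 157 164 159 157 158 158 160 160]
 [159 160 162 163 163 161 152 105  65  54  61  58  60  63  53  62  62  63
   61  58  92 130 154 157 160 160 161 159 160 157]
 [159 159 159 157 156 159 148 100  64  51  50  55  54  55  49  51  51  57
   52  50  86 132 154 159 157 158 159 158 157 159]
 [159 159 159 163 160 160 146  98  59  50  52  49  55  57  52  53  59  51
   52  58  80 129 151 160 158 156 158 160 158 160]
 [163 159 158 157 159 160 148 105  66  55  63  62  62  62  64  59  60  59
   53  64  85 129 153 158 157 161 156 159 156 157]
 [156 154 155 158 156 155 146 106  80  81  76  79  82  81  82  82  77  83
   74  78  91 127 145 150 151 155 150 151 150 153]
 [ 98 100  99 105 103 100  88  83  81  79  79  78  78  78  80  78  82  80
   79  78  79  84  83  85  87  87  87  88  80  87]
 [ 83  77  81  77  77  78  74  80  79  82  80  78  78  73  78  79  79  78
   84  80  76  77  82  82  83  74  76  77  77  80]]
```

View pics/n6.png

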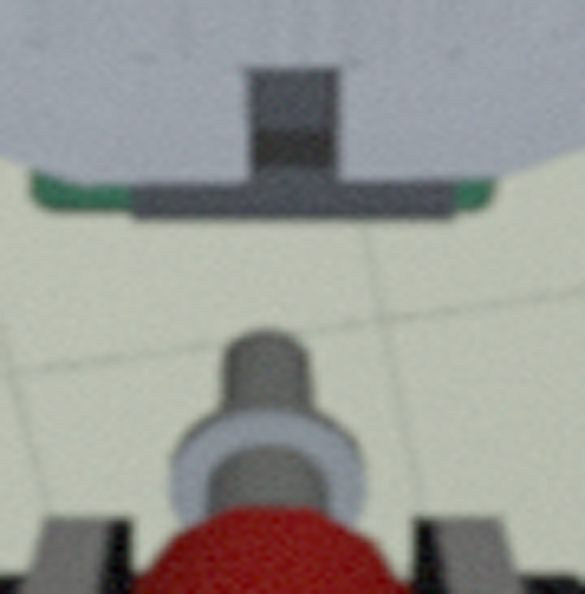

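```bash
python3 - <<'E'
from h import *
d=cam('wrist'); c=np.array([.5434,.005])
def pol(uv,z):
    p=at_z(d,uv,z)[:,:2]-c; a=np.degrees(np.arctan2(p[:,1],p[:,0])); r=np.hypot(*p.T)*1000
    return np.c_[r,a,(a+99.7)*np.pi/180*118].round(2).tolist()
print('E',np.round(d['extrinsics'],3)[:3,3])
print('notch edges z50',pol([[252.7,160],[266.7,160]],.05))
print('carrier ends z38',pol([[235.8,174],[285,174]],.038), pol([[235.8,178],[285,178]],.038))
for z in (.0,.01,.02,.03): print('green',z,pol([[220.1,173],[291,173]],z))
print('dark rows z38',pol([[260,163],[260,170.5]],.038))
P=cloud(d)
for u,v in [(230,174),(225,174),(288,174),(250,176),(270,176),(260,158),(260,167),(256,160),(264,160)]:
    print((u,v),P[v,u].round(4))
E
python3 st.py
```

```text
E [ 0.526 -0.055  0.281]
notch edges z50 [[115.48, -101.68, -4.08], [115.67, -96.51, 6.57]]
carrier ends z38 [[130.56, -107.3, -15.64], [131.6, -90.15, 19.66]] [[133.84, -107.14, -15.32], [134.88, -90.35, 19.26]]
green 0.0 [[142.78, -113.11, -27.62], [143.09, -86.82, 26.54]]
green 0.01 [[139.9, -113.01, -27.4], [140.09, -87.12, 25.91]]
green 0.02 [[137.03, -112.9, -27.18], [137.09, -87.44, 25.25]]
green 0.03 [[134.15, -112.78, -26.95], [134.1, -87.77, 24.56]]
dark rows z38 [[120.66, -98.79, 1.86], [126.74, -98.83, 1.79]]
(230, 174) [ 0.4973 -0.1257  0.012 ]
(225, 174) [ 0.493  -0.125   0.0118]
(288, 174) [ 0.5476 -0.135   0.0113]
(250, 176) [ 0.5154 -0.1232  0.0382]
(270, 176) [ 0.531  -0.1263  0.0374]
(260, 158) [ 0.5256 -0.1155  0.0153]
(260, 167) [ 0.5243 -0.1207  0.0251]
(256, 160) [ 0.5219 -0.1174  0.012 ]
(264, 160) [ 0.5287 -0.1183  0.0131]
t 16.02 tcp [ 516.7 -133.5  140.5] jaw az -9.89 tilt 1.79 F [-0.69  0.08 -0.92] M [0.04 0.06 0.01] gap 20.6
about wheel r 0.1406 az -100.88
approach vec [ 0.0235 -0.0205 -0.9995] jaw [ 0.9848 -0.1717  0.0267]
```

Run:
```python
from h import *
d=cam('wrist','w7.png'); P=cloud(d)
for v in range(150,175,2): print(v,(P[v,248:272,2]*1000).round(0).astype(int))
```

```text
150 [74 73 74 74 74 75 73 74 73 74 73 73 74 72 73 74 73 73 73 75 74 74 73 73]
152 [48 49 73 73 72 74 74 74 73 74 74 73 75 74 73 73 73 73 22 49 73 72 70 50]
154 [50 49 49 51 49 14 14 14 13 13 14 12 13 14 13 14 13 13 21 49 50 49 48 49]
156 [49 50 49 49 49 14 13 13 13 13 14 13 14 13 12 13 12 14 20 50 50 49 51 49]
158 [49 49 49 50 49 13 13 13 13 13 14 13 14 14 14 14 14 14 22 50 49 49 50 50]
160 [49 50 48 49 49 14 14 13 13 14 14 13 13 13 13 14 13 13 23 49 49 49 49 50]
162 [49 50 50 49 49 14 13 12 13 14 14 13 14 12 13 13 14 13 24 50 50 49 50 50]
164 [50 50 50 49 50 15 14 15 14 14 14 14 14 14 14 15 14 14 23 49 50 49 49 49]
166 [49 48 49 48 49 21 22 21 21 21 22 21 21 22 21 21 21 22 25 50 49 49 49 50]
168 [49 49 49 49 50 29 29 28 28 29 28 28 28 28 28 28 29 28 29 49 49 49 49 49]
170 [                  48                   50                   50
                   49                   50                   35
                   34                   35                   35
                   34                   35                   33
                   36                   35                   34
                   35                   35                   34
 -9223372036854775808                   50                   50
                   49                   50                   49]
172 [50 49 50 49 50 37 38 37 37 38 38 37 38 37 38 39 37 37 39 49 49 49 48 50]
174 [37 37 37 37 37 38 36 39 37 37 38 37 38 37 38 37 38 37 37 38 38 37 38 38]<stdin>:3: RuntimeWarning: invalid value encountered in cast
```

Run:
```python
from h import *
d=cam('wrist'); g=cv2.cvtColor(d['pixels'],cv2.COLOR_RGB2GRAY); P=cloud(d)
for v in (202,204,206,208,210): print(v,g[v,244:268], (P[v,254:259,2]*1000).round(0))
s=robot.sense(); tcp=s['eef_pos']; c=np.array([.5434,.005])
t=np.array([np.sin(np.radians(99.1)),-np.cos(np.radians(99.1))*-1]); 
az=np.radians(-99.1); er=np.array([np.cos(az),np.sin(az)]); et=np.array([-np.sin(az),np.cos(az)])
def rt(p): w=np.asarray(p)[:2]-c; return (np.array([w@er,w@et])*1000).round(2)
print('tcp rt',rt(tcp))
for v,z in ((203,.0765),(206,.08),(209,.085)): print('shank',v,rt(at_z(d,[[256.2,v]],z)[0]))
print('foot near edge',rt(at_z(d,[[256,200.5]],.0765)[0]))
print('notch',rt(at_z(d,[[252.7,160]],.05)[0]),rt(at_z(d,[[266.7,160]],.05)[0]))
print('hole rwall',rt(P[158,266]),rt(P[162,266]),P[160,266], 'floor left',rt(P[158,253]),rt(at_z(d,[[265.5,158]],.014)[0]), 'right col at z38', rt(at_z(d,[[266,158]],.038)[0]))
print('carrier',rt(at_z(d,[[235.8,175]],.038)[0]),rt(at_z(d,[[285,175]],.038)[0]))
```

```text
202 [189 188 189 190 189 179 167 144 121 101  99  95  99 102 108 120 145 165
 179 182 183 184 182 185] [80. 81. 82. 81. 80.]
204 [176 178 174 179 176 147 109  81  85  93  92  96  96  92  97  94  95 126
 158 183 186 187 188 185] [86. 84. 83. 85. 83.]
206 [184 184 185 188 170 122  80  79  79  93  94  92  96  98  97  86  87  93
 132 176 188 189 187 185] [88. 88. 87. 88. 89.]
208 [186 187 188 182 159 111  77  78  84  91  96  96  95  96  97  94  96  92
 124 168 185 186 187 185] [93. 91. 92. 91. 92.]
210 [186 187 186 186 161 111  81  82  90  92  96  99  98  97  98  90  94  86
 118 159 183 188 186 185] [95. 94. 94. 96. 96.]
tcp rt [140.74  -4.42]
shank 203 [139.2   -3.53]
shank 206 [140.05  -3.63]
shank 209 [140.24  -3.77]
foot near edge [137.37  -3.64]
notch [115.05  -5.14] [115.23   5.28]
hole rwall [120.18   6.35] [123.26   6.26] [ 0.53035435 -0.11593736  0.02310089] floor left [121.59  -4.41] [121.83   6.32] right col at z38 [116.42   5.43]
carrier [129.74 -18.58] [130.5   20.55]
```

Request:
step_arm(
  increments=[
    [[0.06,0.2,0,0,-1],[0.063,0.192,-0.1,0,-1],[0,0,-0.1,0,-1],[0,0,0,0,-1],[0,0,0,0,-1]],
  ],
)

```text
time: 16.75
eef_pos: [0.5246, -0.1073, 0.1272]
eef_rot: [0.119, 1.542, -0.148]
contact_force: [-0.5, -1.1, -1.1]
finger_gap: 0.0209
```

```bash
python3 st.py
python3 - <<'E'
from h import *
d=cam('wrist','w8.png'); cv2.imwrite('pics/n8.png',cv2.resize(d['pixels'][140:250,215:305],None,fx=6.5,fy=5.4,interpolation=cv2.INTER_CUBIC)[:,:,::-1])
E
```

```text
t 16.75 tcp [ 524.6 -107.3  127.2] jaw az -9.79 tilt 1.76 F [-0.52 -1.14 -1.09] M [ 0.04  0.06 -0.  ] gap 20.9
about wheel r 0.1134 az -99.44
approach vec [ 0.0229 -0.0205 -0.9995] jaw [ 0.9851 -0.17    0.0261]
```

View pics/n8.png

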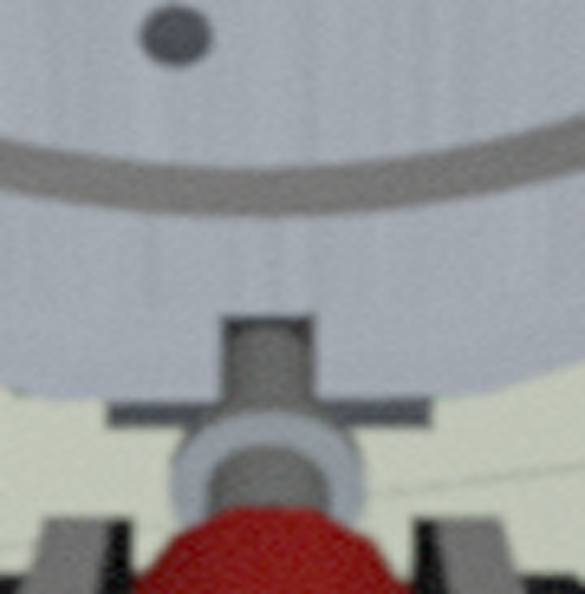

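Request:
step_arm(
  increments=[
    [[0,-0.045,0,0,-1],[0,0,-0.1,0,-1],[0,0,-0.06,0,-1],[0,0,0,0,-1],[0,0,0,0,-1]],
  ],
)

```text
time: 17.42
eef_pos: [0.5245, -0.111, 0.1171]
eef_rot: [0.121, 1.542, -0.149]
contact_force: [0.1, 0.0, -1.0]
finger_gap: 0.0204
```

```bash
python3 st.py
python3 - <<'E'
from h import *
d=cam('wrist','w9.png'); cv2.imwrite('pics/n9.png',cv2.resize(d['pixels'][140:250,215:305],None,fx=6.5,fy=5.4,interpolation=cv2.INTER_CUBIC)[:,:,::-1])
E
```

```text
t 17.43 tcp [ 524.5 -111.   117.1] jaw az -9.87 tilt 1.77 F [ 0.08  0.03 -1.02] M [0.07 0.02 0.03] gap 20.4
about wheel r 0.117 az -99.21
approach vec [ 0.0232 -0.0205 -0.9995] jaw [ 0.9848 -0.1714  0.0264]
```

View pics/n9.png

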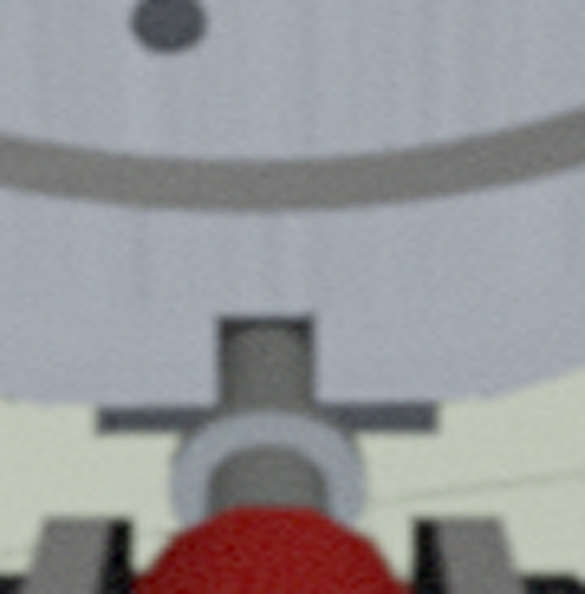

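Request:
step_arm(
  increments=[
    [[0,0,-0.03,0,-1],[0,0,-0.03,0,-1],[0,0,-0.03,0,-1],[0,0,0,0,-1]],
  ],
)

```text
time: 17.98
eef_pos: [0.5246, -0.1108, 0.1114]
eef_rot: [0.12, 1.541, -0.149]
contact_force: [-0.6, -0.9, -0.5]
finger_gap: 0.0204
```

```bash
python3 st.py
```

```text
t 17.98 tcp [ 524.6 -110.8  111.4] jaw az -9.85 tilt 1.78 F [-0.55 -0.94 -0.51] M [ 0.01 -0.    0.01] gap 20.4
about wheel r 0.1168 az -99.17
approach vec [ 0.0235 -0.0203 -0.9995] jaw [ 0.9849 -0.171   0.0266]
```

Request:
step_arm(
  increments=[
    [[0,0,-0.03,0,-1],[0,0,-0.03,0,-1],[0,0,-0.03,0,-1],[0,0,-0.03,0,-1],[0,0,0,0,-1]],
  ],
)

```text
time: 18.6
eef_pos: [0.5245, -0.1108, 0.1037]
eef_rot: [0.12, 1.541, -0.149]
contact_force: [-0.6, 0.1, -0.8]
finger_gap: 0.0209
```

```bash
python3 st.py
```

```text
t 18.6 tcp [ 524.5 -110.8  103.7] jaw az -9.85 tilt 1.77 F [-0.56  0.1  -0.85] M [-0.    0.04  0.01] gap 20.9
about wheel r 0.1168 az -99.19
approach vec [ 0.0234 -0.0203 -0.9995] jaw [ 0.9849 -0.1711  0.0265]
```

Foot is at about 39.7 mm with no contact yet. I'll ease on in small steps.

Request:
step_arm(
  increments=[
    [[0,0,-0.02,0,-1],[0,0,-0.02,0,-1],[0,0,-0.01,0,-1],[0,0,0,0,-1]],
  ],
)

```text
time: 19.1
eef_pos: [0.5246, -0.1108, 0.1006]
eef_rot: [0.12, 1.541, -0.149]
contact_force: [0.3, 0.5, -1.7]
finger_gap: 0.0207
```

```bash
python3 st.py
```

```text
t 19.1 tcp [ 524.6 -110.8  100.6] jaw az -9.85 tilt 1.78 F [ 0.34  0.46 -1.73] M [ 0.04  0.02 -0.04] gap 20.7
about wheel r 0.1168 az -99.15
approach vec [ 0.0236 -0.0203 -0.9995] jaw [ 0.9849 -0.171   0.0267]
```

Request:
step_arm(
  increments=[
    [[0,0,-0.02,0,-1],[0,0,-0.02,0,-1],[0,0,-0.02,0,-1],[0,0,0,0,-1]],
  ],
)

```text
time: 19.6
eef_pos: [0.5246, -0.1108, 0.0967]
eef_rot: [0.12, 1.541, -0.149]
contact_force: [0.0, 0.6, -0.3]
finger_gap: 0.0206
```

```bash
python3 st.py
```

```text
t 19.6 tcp [ 524.6 -110.8   96.7] jaw az -9.85 tilt 1.78 F [ 0.04  0.58 -0.32] M [ 0.04  0.04 -0.03] gap 20.6
about wheel r 0.1168 az -99.16
approach vec [ 0.0235 -0.0203 -0.9995] jaw [ 0.9849 -0.171   0.0266]
```

Request:
step_arm(
  increments=[
    [[0,0,-0.03,0,-1],[0,0,-0.03,0,-1],[0,0,-0.03,0,-1],[0,0,-0.03,0,-1],[0,0,0,0,-1]],
  ],
)

```text
time: 20.23
eef_pos: [0.5246, -0.1108, 0.0889]
eef_rot: [0.12, 1.541, -0.149]
contact_force: [0.1, 0.8, -1.3]
finger_gap: 0.0207
```

```bash
python3 st.py
```

```text
t 20.23 tcp [ 524.6 -110.8   88.9] jaw az -9.85 tilt 1.78 F [ 0.07  0.8  -1.28] M [0.   0.04 0.03] gap 20.7
about wheel r 0.1168 az -99.18
approach vec [ 0.0234 -0.0203 -0.9995] jaw [ 0.9849 -0.171   0.0265]
```

Request:
step_arm(
  increments=[
    [[0,0,-0.03,0,-1],[0,0,-0.03,0,-1],[0,0,-0.02,0,-1],[0,0,0,0,-1]],
  ],
)

```text
time: 20.72
eef_pos: [0.5246, -0.1108, 0.0838]
eef_rot: [0.12, 1.541, -0.149]
contact_force: [-0.1, 0.4, -1.7]
finger_gap: 0.0204
```

```bash
python3 st.py
```

```text
t 20.73 tcp [ 524.6 -110.8   83.8] jaw az -9.85 tilt 1.78 F [-0.13  0.37 -1.72] M [ 0.05  0.02 -0.01] gap 20.4
about wheel r 0.1168 az -99.16
approach vec [ 0.0235 -0.0204 -0.9995] jaw [ 0.9849 -0.171   0.0266]
```

Request:
step_arm(
  increments=[
    [[0,0,-0.02,0,-1],[0,0,-0.02,0,-1],[0,0,-0.01,0,-1],[0,0,0,0,-1]],
  ],
)

```text
time: 21.22
eef_pos: [0.5246, -0.1108, 0.0806]
eef_rot: [0.12, 1.541, -0.149]
contact_force: [-0.2, 0.4, 0.1]
finger_gap: 0.0204
```

```bash
python3 st.py
```

```text
t 21.23 tcp [ 524.6 -110.8   80.6] jaw az -9.85 tilt 1.78 F [-0.2   0.36  0.1 ] M [0.02 0.04 0.02] gap 20.4
about wheel r 0.1168 az -99.14
approach vec [ 0.0235 -0.0203 -0.9995] jaw [ 0.9849 -0.171   0.0267]
```

Request:
step_arm(
  increments=[
    [[0,0,-0.012,0,-1],[0,0,0,0,-1]],
  ],
)

```text
time: 21.48
eef_pos: [0.5247, -0.1108, 0.08]
eef_rot: [0.12, 1.541, -0.149]
contact_force: [-0.9, 0.3, 0.8]
finger_gap: 0.0207
```

```bash
python3 st.py
python3 - <<'E'
from h import *
d=cam('wrist','w10.png'); s=cam('side')
cv2.imwrite('pics/d10.png',cv2.resize(s['pixels'][170:270,200:330],None,fx=6,fy=6,interpolation=cv2.INTER_CUBIC)[:,:,::-1])
E
```

```text
t 21.48 tcp [ 524.7 -110.8   80. ] jaw az -9.85 tilt 1.79 F [-0.9   0.27  0.75] M [0.04 0.16 0.01] gap 20.7
about wheel r 0.1168 az -99.09
approach vec [ 0.0237 -0.0202 -0.9995] jaw [ 0.9849 -0.171   0.0269]
```

View pics/d10.png

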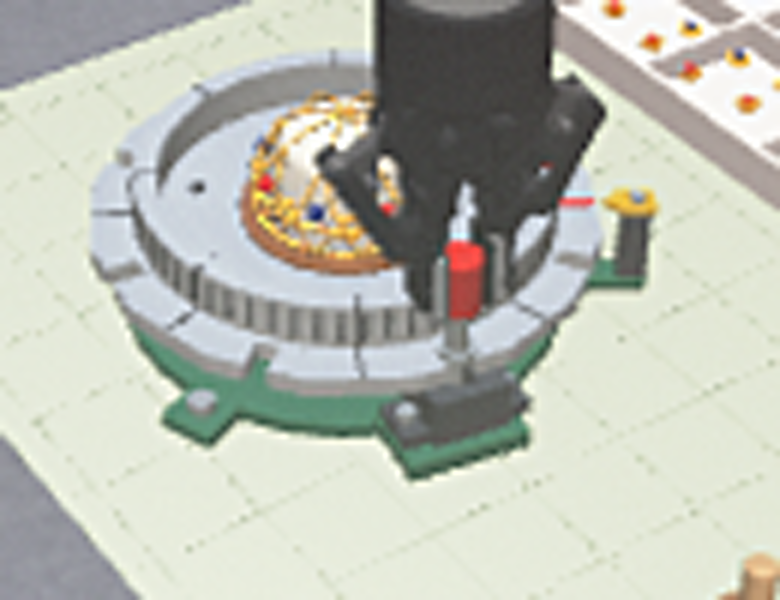

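Request:
step_arm(
  increments=[
    [[0,0,-0.015,0,-1],[0,0,0,0,-1]],
  ],
)

```text
time: 21.82
eef_pos: [0.5254, -0.111, 0.08]
eef_rot: [0.121, 1.54, -0.149]
contact_force: [-0.6, 0.4, -0.2]
finger_gap: 0.0209
```

```bash
python3 st.py
```

```text
t 21.82 tcp [ 525.4 -111.    80. ] jaw az -9.85 tilt 1.83 F [-0.61  0.42 -0.24] M [0.01 0.19 0.08] gap 20.9
about wheel r 0.1169 az -98.75
approach vec [ 0.0249 -0.02   -0.9995] jaw [ 0.9849 -0.1711  0.028 ]
```

Request:
step_arm(
  increments=[
    [[0,0,0,0,-0.3],[0,0,0,0,-0.2],[0,0,0,0,-0.2],[0,0,0,0,-0.2]],
  ],
  squeeze=20,
)

```text
time: 22.32
eef_pos: [0.5255, -0.111, 0.0798]
eef_rot: [0.121, 1.54, -0.149]
contact_force: [0.2, 0.0, 0.3]
finger_gap: 0.0342
```

```bash
python3 st.py
python3 - <<'E'
from h import *
d=cam('wrist','w11.png'); P=cloud(d); px=d['pixels']
hsv=cv2.cvtColor(px,cv2.COLOR_RGB2HSV)
v,u=np.where(((hsv[...,0]<8)|(hsv[...,0]>172))&(hsv[...,1]>120)&(hsv[...,2]>90))
m=np.hypot(u-256,v-265)<50; Q=P[v[m],u[m]]; print(m.sum(), np.nanpercentile(Q[:,2],[5,50,90,98]))
E
```

```text
t 22.32 tcp [ 525.5 -111.    79.8] jaw az -9.85 tilt 1.85 F [0.21 0.02 0.29] M [0.02 0.03 0.  ] gap 34.2
about wheel r 0.1168 az -98.73
approach vec [ 0.0251 -0.0202 -0.9995] jaw [ 0.9849 -0.171   0.0282]
2828 [0.083962   0.10678827 0.10794212 0.10839243]
```

View pics/w11.png

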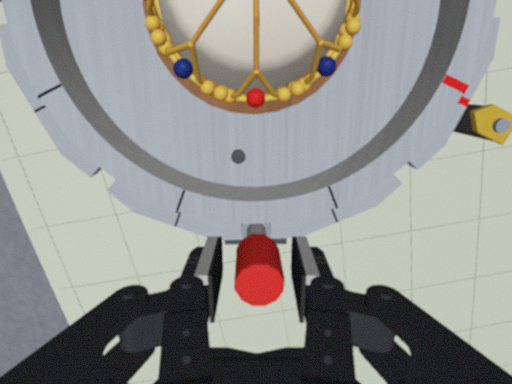

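The jaws are free of the pin. The head top reads 107 to 108 mm, which puts the foot at about 16 mm, fully home. Lifting straight away.

Request:
step_arm(
  increments=[
    [[0,0,0.15,0,-0.2],[0,0,0.3,0,-0.2],[0,0,0.5,0,-0.2],[0,0,0.6,0,-0.2],[0,-0.2,0.6,0,-0.2],[0,-0.4,0.3,0,-0.2],[0,0,0,0,-0.2],[0,0,0,0,-0.2]],
  ],
)

```text
time: 23.38
eef_pos: [0.5254, -0.149, 0.2384]
eef_rot: [0.123, 1.535, -0.149]
contact_force: [0.1, -0.3, -0.0]
finger_gap: 0.0341
```

```bash
python3 st.py
python3 - <<'E'
from h import *
from scipy.optimize import least_squares
d=cam('wrist','w12.png'); P=cloud(d); px=d['pixels']
hsv=cv2.cvtColor(px,cv2.COLOR_RGB2HSV)
s=cam('side'); 
cv2.imwrite('pics/d12.png',cv2.resize(s['pixels'][170:270,200:330],None,fx=6,fy=6,interpolation=cv2.INTER_CUBIC)[:,:,::-1])
v,u=np.where(((hsv[...,0]<8)|(hsv[...,0]>172))&(hsv[...,1]>110)&(hsv[...,2]>80))
Q=P[v,u]; m=(Q[:,2]>.1)&(np.hypot(Q[:,0]-.525,Q[:,1]+.111)<.02); print('head top',np.nanmean(Q[m],0),m.sum())
c=np.array([.5434,.005]);Q0=P.reshape(-1,3)
for it in range(6):
    r=np.hypot(Q0[:,0]-c[0],Q0[:,1]-c[1]); m=(abs(Q0[:,2]-.074)<.005)&(r>.088)&(r<.108)
    q=Q0[m]; f=least_squares(lambda x:np.hypot(q[:,0]-x[0],q[:,1]-x[1])-x[2],[*c,.098],loss='soft_l1',f_scale=.002); c=f.x[:2]
print('rim',f.x)
def pol(p): p=p[:,:2]-c; return np.hypot(*p.T)*1000,np.degrees(np.arctan2(p[:,1],p[:,0]))
r,a=pol(Q); m=(abs(Q[:,2]-.05)<.006)&(r>104)&(r<127)&(abs(a+32)<8); print('red flange',m.sum(),a[m].mean(), [pol(at_z(d,np.c_[u[m],v[m]],.05))[1].mean()])
m=(abs(Q[:,2]-.074)<.006)&(r>90)&(r<106)&(abs(a+32)<8); print('red rim',m.sum(),pol(at_z(d,np.c_[u[m],v[m]],.074))[1].mean())
v,u=np.where((hsv[...,0]>15)&(hsv[...,0]<32)&(hsv[...,1]>140)&(hsv[...,2]>110))
Q=P[v,u]; r,a=pol(Q); m=(r>120)&(r<160)&(abs(a+32)<10)&(Q[:,2]>.045); rr,aa=pol(at_z(d,np.c_[u[m],v[m]],.0565)); print('ptr',m.sum(),aa.mean(),rr.min(),rr.max())
E
```

```text
t 23.38 tcp [ 525.4 -149.   238.4] jaw az -9.98 tilt 2.02 F [ 0.09 -0.32 -0.01] M [0.   0.02 0.05] gap 34.1
about wheel r 0.1545 az -96.6
approach vec [ 0.0296 -0.0192 -0.9994] jaw [ 0.9843 -0.1732  0.0325]
head top [ 0.52519184 -0.11087126  0.10715674] 489
rim [0.54333417 0.00397727 0.09760748]
red flange 49 -31.147749198094292 [np.float64(-31.132964921069664)]
red rim 57 -31.13974275455003
ptr 266 -33.431264494308834 127.96088449892859 151.58658029530747
```

View pics/w12.png

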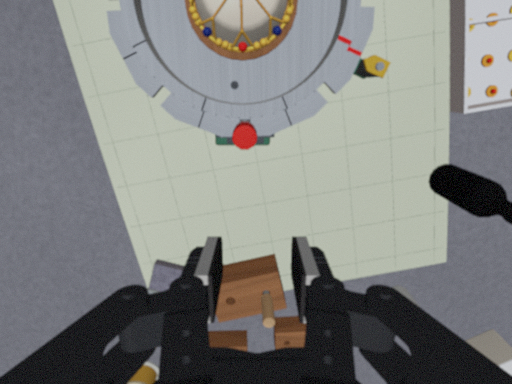

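View pics/d12.png

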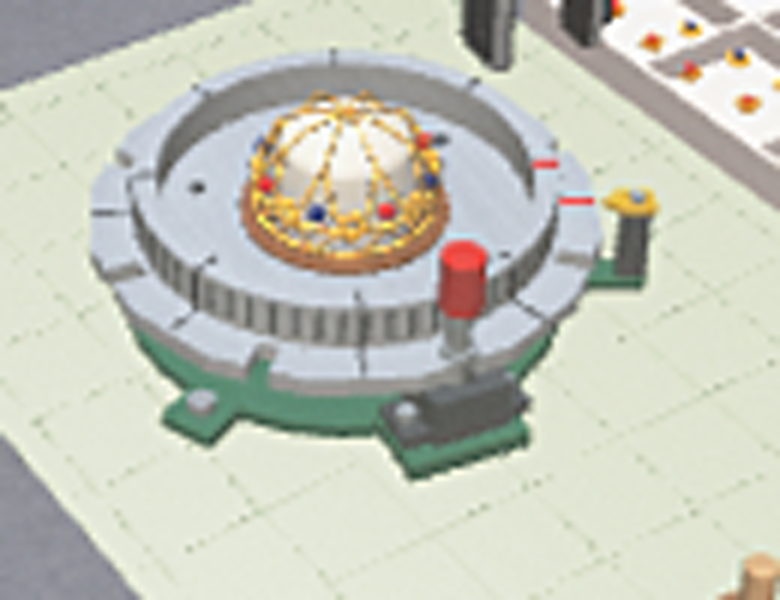

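Run:
```python
from h import *
d=cam('wrist'); px=d['pixels'].copy(); c=np.array([.5434,.0045])
cv2.imwrite('pics/m13.png',cv2.resize(px[20:95,320:410],None,fx=8,fy=8,interpolation=cv2.INTER_CUBIC)[:,:,::-1])
hsv=cv2.cvtColor(px,cv2.COLOR_RGB2HSV)
v,u=np.where((hsv[...,0]>15)&(hsv[...,0]<32)&(hsv[...,1]>140)&(hsv[...,2]>110)); m=np.hypot(u-376,v-66)<18
print(m.sum(),u[m].min(),u[m].max(),v[m].min(),v[m].max())
p=at_z(d,np.c_[u[m],v[m]],.057)[:,:2]-c; r=np.hypot(*p.T)*1000;a=np.degrees(np.arctan2(p[:,1],p[:,0])); 
for lo in range(126,154,4):
    k=(r>=lo)&(r<lo+4); 
    if k.any(): print(lo,k.sum(),a[k].mean().round(2),np.ptp(a[k]).round(2))
s=cam('scene'); cv2.imwrite('pics/s13.png',cv2.resize(s['pixels'][185:245,195:270],None,fx=10,fy=10,interpolation=cv2.INTER_CUBIC)[:,:,::-1])
print(robot.sense()['eef_pos'])
```

```text
266 364 389 56 76
126 10 -33.78 1.75
130 44 -33.64 5.12
134 66 -33.57 6.2
138 54 -33.73 6.24
142 27 -34.28 6.06
146 36 -33.9 5.76
150 29 -33.29 5.34
[ 0.52521399 -0.14890786  0.23768257]
```

View pics/m13.png

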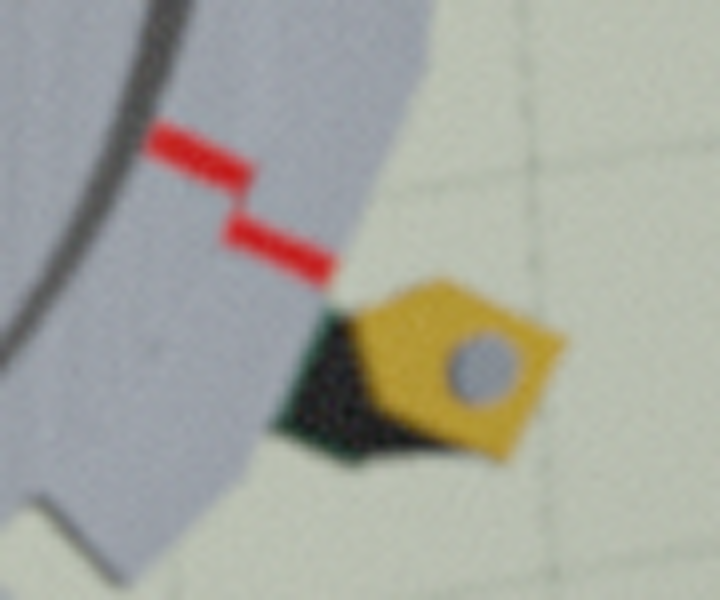

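View pics/s13.png

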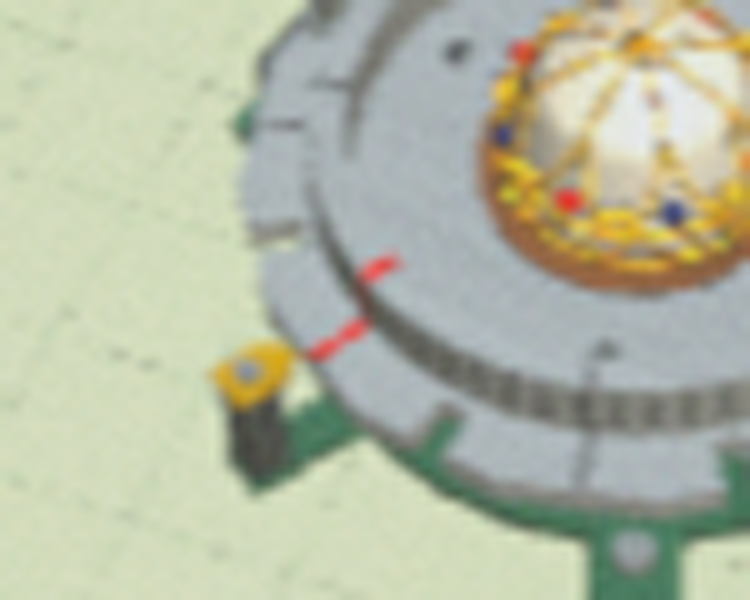

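Run:
```python
from h import *
c=np.array([.5434,.0045])
def rep(n,d,mk,tips):
    a=at_z(d,[mk],.05)[0]
    for t in tips:
        for z in (.054,.057):
            b=at_z(d,[t],z)[0]; w=b[:2]-a[:2]; er=(a[:2]-c)/np.hypot(*(a[:2]-c)); et=np.array([-er[1],er[0]])
            print(n,t,z,'dist',np.hypot(*w).round(4),'rad',(w@er).round(4),'tan',(w@et).round(4),'r',np.hypot(*(b[:2]-c)).round(4), np.hypot(*(a[:2]-c)).round(4))
d=cam('wrist'); rep('wrist',d,[361.2-.4,54-.4],[[364-.4,60-.4],[364.8-.4,60.5-.4]])
s=cam('scene'); rep('scene',s,[226.0-.4,220.8-.4],[[224.7-.4,220.2-.4]])
s2=cam('side'); cv2.imwrite('pics/sd14.png',cv2.resize(s2['pixels'][185:220,285:320],None,fx=16,fy=16,interpolation=cv2.INTER_CUBIC)[:,:,::-1])
```

```text
wrist [363.6, 59.6] 0.054 dist 0.006 rad 0.0039 tan -0.0046 r 0.1277 0.1238
wrist [363.6, 59.6] 0.057 dist 0.006 rad 0.003 tan -0.0052 r 0.1268 0.1238
wrist [364.40000000000003, 60.1] 0.054 dist 0.0067 rad 0.0048 tan -0.0047 r 0.1286 0.1238
wrist [364.40000000000003, 60.1] 0.057 dist 0.0066 rad 0.0039 tan -0.0053 r 0.1278 0.1238
scene [224.29999999999998, 219.79999999999998] 0.054 dist 0.0037 rad 0.0033 tan -0.0017 r 0.1279 0.1246
scene [224.29999999999998, 219.79999999999998] 0.057 dist 0.0043 rad 0.0043 tan 0.0002 r 0.129 0.1246
```

View pics/sd14.png

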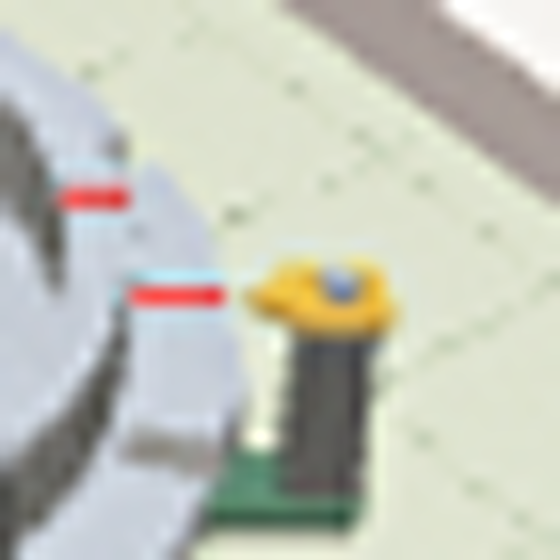

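```bash
python3 st.py
python3 - <<'E'
from h import *
s=cam('side'); c=np.array([.5434,.0045])
a=at_z(s,[[298.8,203.1]],.05)[0]; b=at_z(s,[[300.1,203.0]],.0555)[0]; w=b[:2]-a[:2]; print('side dist',np.hypot(*w))
print(robot.sense()['qvel'].round(4)); print(robot.sign_off())
E
```

```text
t 23.73 tcp [ 525.3 -149.2  237.8] jaw az -9.96 tilt 2.0 F [-0.33 -1.45 -0.26] M [ 0.01  0.04 -0.02] gap 34.0
about wheel r 0.1548 az -96.63
approach vec [ 0.0287 -0.02   -0.9994] jaw [ 0.9844 -0.1728  0.0317]
side dist 0.007102680235078641
[ 0.0025 -0.0002  0.0017 -0.0027  0.0005  0.0009  0.0029]
the job is handed in; nothing more can be done
None
```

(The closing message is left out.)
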